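# Load a row of sample vials into the block heater in order

### The job

Move the four sample vials from the white rack into the block heater in the same order: the vial in the hole at the rack's cut-off corner goes into the bore at the aluminium block's cut-off corner, the next vial into the next bore, and so on to the end of the row. The vials carry no labels, so their place in the row is the only record of which sample is which: carry each one upright and straight across to its own bore, without setting it down on the worktop or trying it in another's bore. All four must stand fully down in their bores at the end; leave the beaker and the blue-capped bottle standing where they are.

Things in the scene. Friction and masses are not known exactly. Their poses are not given: they have to be found in the camera images.
- vial_a: Small vial with a black screw cap and straw-coloured contents, 44 mm high: glass body 23 mm wide up to 27, cap 18.4 mm wide from 28 up; 16 g. Origin: centre of its underside, z up. Starts in one of the rack's holes (which one changes), the upper 24 mm standing out; grasp across the cap.
- vial_b: Small vial with a white screw cap, 44 mm high: glass body 23 mm wide up to 27, cap 18.4 mm wide from 28 up; 16 g. Origin: centre of its underside, z up. Starts in one of the rack's holes (which one changes), the upper 24 mm standing out; grasp across the cap.
- vial_c: Small vial with a black screw cap and pale greenish contents, 44 mm high: glass body 23 mm wide up to 27, cap 18.4 mm wide from 28 up; 16 g. Origin: centre of its underside, z up. Starts in one of the rack's holes (which one changes), the upper 24 mm standing out; grasp across the cap.
- vial_d: Small vial with a bare metal crimp cap, 44 mm high: glass body 23 mm wide up to 27, cap 18.4 mm wide from 33 up; 16 g. Origin: centre of its underside, z up. Starts in one of the rack's holes (which one changes), the upper 24 mm standing out; grasp across the cap.
- vial_rack: White plastic vial rack, fixed, turned any way round; 60 (x) x 212 (y) x 46 mm high. Origin: centre of underside. Holes in a row at x=0, y=+69,+23,-23,-69, the first (+69) beside the cut-off corner (-x+y, 16 mm) and a black dot; 29 wide, cone mouth 38 wide and 9 deep, flat floor 20 below the top (at z=26). Each hole holds one vial at the start.
- block_heater: White block heater, fixed, 190 (x) x 240 (y) mm; display at -x, towards the robot. Origin: centre of underside. Deck 75 high; aluminium block (60 x 212, centre x=+35) rises to 87. Holes in a row at x=+35, y=+69,+23,-23,-69, the first (+69) beside the cut-off corner (-x+y, 16 mm) and a black dot; 29 wide, cone mouth 38 wide and 9 deep, flat floor 20 below the top (z=67). Empty at the start.
- beaker: Empty 100 ml glass beaker, 60 mm wide, 70 mm high, standing loose between rack and heater on the robot's side. Origin: centre of its underside, z up. Bystander.
- media_bottle: Laboratory bottle with a blue screw cap, 56 mm wide, 105 mm high, standing loose between rack and heater on the far side. Origin: centre of its underside, z up. Bystander.
Things that resemble listed ones, but are neither listed nor needed, are in the scene too. What is shaped like the vial_a but yellow is not meant.

How it is judged:
At the end, for the whole second after the job is handed in: Each of the four bores of the heater holds one vial, standing fully down (origin within 4 mm of 67 mm above the worktop, within 8 mm of the bore's axis, tilt under 0.15 rad), released and at rest; the beaker and the bottle are upright within 3 cm of where they stood (((x of vial_a in the frame of block_heater between 0.027 and 0.043 m and y of vial_a in the frame of block_heater between 0.061 and 0.077 m and z of vial_a in the frame of block_heater between 0.063 and 0.071 m) or (x of vial_b in the frame of block_heater between 0.027 and 0.043 m and y of vial_b in the frame of block_heater between 0.061 and 0.077 m and z of vial_b in the frame of block_heater between 0.063 and 0.071 m) or (x of vial_c in the frame of block_heater between 0.027 and 0.043 m and y of vial_c in the frame of block_heater between 0.061 and 0.077 m and z of vial_c in the frame of block_heater between 0.063 and 0.071 m) or (x of vial_d in the frame of block_heater between 0.027 and 0.043 m and y of vial_d in the frame of block_heater between 0.061 and 0.077 m and z of vial_d in the frame of block_heater between 0.063 and 0.071 m)) and ((x of vial_a in the frame of block_heater between 0.027 and 0.043 m and y of vial_a in the frame of block_heater between 0.015 and 0.031 m and z of vial_a in the frame of block_heater between 0.063 and 0.071 m) or (x of vial_b in the frame of block_heater between 0.027 and 0.043 m and y of vial_b in the frame of block_heater between 0.015 and 0.031 m and z of vial_b in the frame of block_heater between 0.063 and 0.071 m) or (x of vial_c in the frame of block_heater between 0.027 and 0.043 m and y of vial_c in the frame of block_heater between 0.015 and 0.031 m and z of vial_c in the frame of block_heater between 0.063 and 0.071 m) or (x of vial_d in the frame of block_heater between 0.027 and 0.043 m and y of vial_d in the frame of block_heater between 0.015 and 0.031 m and z of vial_d in the frame of block_heater between 0.063 and 0.071 m)) and ((x of vial_a in the frame of block_heater between 0.027 and 0.043 m and y of vial_a in the frame of block_heater between -0.031 and -0.015 m and z of vial_a in the frame of block_heater between 0.063 and 0.071 m) or (x of vial_b in the frame of block_heater between 0.027 and 0.043 m and y of vial_b in the frame of block_heater between -0.031 and -0.015 m and z of vial_b in the frame of block_heater between 0.063 and 0.071 m) or (x of vial_c in the frame of block_heater between 0.027 and 0.043 m and y of vial_c in the frame of block_heater between -0.031 and -0.015 m and z of vial_c in the frame of block_heater between 0.063 and 0.071 m) or (x of vial_d in the frame of block_heater between 0.027 and 0.043 m and y of vial_d in the frame of block_heater between -0.031 and -0.015 m and z of vial_d in the frame of block_heater between 0.063 and 0.071 m)) and ((x of vial_a in the frame of block_heater between 0.027 and 0.043 m and y of vial_a in the frame of block_heater between -0.077 and -0.061 m and z of vial_a in the frame of block_heater between 0.063 and 0.071 m) or (x of vial_b in the frame of block_heater between 0.027 and 0.043 m and y of vial_b in the frame of block_heater between -0.077 and -0.061 m and z of vial_b in the frame of block_heater between 0.063 and 0.071 m) or (x of vial_c in the frame of block_heater between 0.027 and 0.043 m and y of vial_c in the frame of block_heater between -0.077 and -0.061 m and z of vial_c in the frame of block_heater between 0.063 and 0.071 m) or (x of vial_d in the frame of block_heater between 0.027 and 0.043 m and y of vial_d in the frame of block_heater between -0.077 and -0.061 m and z of vial_d in the frame of block_heater between 0.063 and 0.071 m)) and angle between each of vial_a, vial_b, vial_c, vial_d's own z axis and vertical below 0.15 rad and linear speed of each of vial_a, vial_b, vial_c, vial_d below 0.02 m/s and angular speed of each of vial_a, vial_b, vial_c, vial_d below 0.3 rad/s and distance of each of beaker, media_bottle from where it was at the start of the episode below 0.03 m and angle between each of beaker, media_bottle's own z axis and vertical below 0.3 rad); the robot touches nothing.
It fails at once if a vial is put into a bore of the heater while the vial that belongs there still stands in the rack (order mixed up) ((((y of vial_a in the frame of vial_rack between 0.057 and 0.081 m and height (world z) of vial_a below 0.036 m) or (y of vial_b in the frame of vial_rack between 0.057 and 0.081 m and height (world z) of vial_b below 0.036 m) or (y of vial_c in the frame of vial_rack between 0.057 and 0.081 m and height (world z) of vial_c below 0.036 m) or (y of vial_d in the frame of vial_rack between 0.057 and 0.081 m and height (world z) of vial_d below 0.036 m)) and ((x of vial_a in the frame of block_heater between 0.023 and 0.047 m and y of vial_a in the frame of block_heater between 0.057 and 0.081 m and z of vial_a in the frame of block_heater between 0.059 and 0.075 m) or (x of vial_b in the frame of block_heater between 0.023 and 0.047 m and y of vial_b in the frame of block_heater between 0.057 and 0.081 m and z of vial_b in the frame of block_heater between 0.059 and 0.075 m) or (x of vial_c in the frame of block_heater between 0.023 and 0.047 m and y of vial_c in the frame of block_heater between 0.057 and 0.081 m and z of vial_c in the frame of block_heater between 0.059 and 0.075 m) or (x of vial_d in the frame of block_heater between 0.023 and 0.047 m and y of vial_d in the frame of block_heater between 0.057 and 0.081 m and z of vial_d in the frame of block_heater between 0.059 and 0.075 m))) or (((y of vial_a in the frame of vial_rack between 0.011 and 0.035 m and height (world z) of vial_a below 0.036 m) or (y of vial_b in the frame of vial_rack between 0.011 and 0.035 m and height (world z) of vial_b below 0.036 m) or (y of vial_c in the frame of vial_rack between 0.011 and 0.035 m and height (world z) of vial_c below 0.036 m) or (y of vial_d in the frame of vial_rack between 0.011 and 0.035 m and height (world z) of vial_d below 0.036 m)) and ((x of vial_a in the frame of block_heater between 0.023 and 0.047 m and y of vial_a in the frame of block_heater between 0.011 and 0.035 m and z of vial_a in the frame of block_heater between 0.059 and 0.075 m) or (x of vial_b in the frame of block_heater between 0.023 and 0.047 m and y of vial_b in the frame of block_heater between 0.011 and 0.035 m and z of vial_b in the frame of block_heater between 0.059 and 0.075 m) or (x of vial_c in the frame of block_heater between 0.023 and 0.047 m and y of vial_c in the frame of block_heater between 0.011 and 0.035 m and z of vial_c in the frame of block_heater between 0.059 and 0.075 m) or (x of vial_d in the frame of block_heater between 0.023 and 0.047 m and y of vial_d in the frame of block_heater between 0.011 and 0.035 m and z of vial_d in the frame of block_heater between 0.059 and 0.075 m))) or (((y of vial_a in the frame of vial_rack between -0.035 and -0.011 m and height (world z) of vial_a below 0.036 m) or (y of vial_b in the frame of vial_rack between -0.035 and -0.011 m and height (world z) of vial_b below 0.036 m) or (y of vial_c in the frame of vial_rack between -0.035 and -0.011 m and height (world z) of vial_c below 0.036 m) or (y of vial_d in the frame of vial_rack between -0.035 and -0.011 m and height (world z) of vial_d below 0.036 m)) and ((x of vial_a in the frame of block_heater between 0.023 and 0.047 m and y of vial_a in the frame of block_heater between -0.035 and -0.011 m and z of vial_a in the frame of block_heater between 0.059 and 0.075 m) or (x of vial_b in the frame of block_heater between 0.023 and 0.047 m and y of vial_b in the frame of block_heater between -0.035 and -0.011 m and z of vial_b in the frame of block_heater between 0.059 and 0.075 m) or (x of vial_c in the frame of block_heater between 0.023 and 0.047 m and y of vial_c in the frame of block_heater between -0.035 and -0.011 m and z of vial_c in the frame of block_heater between 0.059 and 0.075 m) or (x of vial_d in the frame of block_heater between 0.023 and 0.047 m and y of vial_d in the frame of block_heater between -0.035 and -0.011 m and z of vial_d in the frame of block_heater between 0.059 and 0.075 m))) or (((y of vial_a in the frame of vial_rack between -0.081 and -0.057 m and height (world z) of vial_a below 0.036 m) or (y of vial_b in the frame of vial_rack between -0.081 and -0.057 m and height (world z) of vial_b below 0.036 m) or (y of vial_c in the frame of vial_rack between -0.081 and -0.057 m and height (world z) of vial_c below 0.036 m) or (y of vial_d in the frame of vial_rack between -0.081 and -0.057 m and height (world z) of vial_d below 0.036 m)) and ((x of vial_a in the frame of block_heater between 0.023 and 0.047 m and y of vial_a in the frame of block_heater between -0.081 and -0.057 m and z of vial_a in the frame of block_heater between 0.059 and 0.075 m) or (x of vial_b in the frame of block_heater between 0.023 and 0.047 m and y of vial_b in the frame of block_heater between -0.081 and -0.057 m and z of vial_b in the frame of block_heater between 0.059 and 0.075 m) or (x of vial_c in the frame of block_heater between 0.023 and 0.047 m and y of vial_c in the frame of block_heater between -0.081 and -0.057 m and z of vial_c in the frame of block_heater between 0.059 and 0.075 m) or (x of vial_d in the frame of block_heater between 0.023 and 0.047 m and y of vial_d in the frame of block_heater between -0.081 and -0.057 m and z of vial_d in the frame of block_heater between 0.059 and 0.075 m)))).
It fails at once if a vial is set down or dropped on the worktop (height (world z) of any of vial_a, vial_b, vial_c, vial_d below 0.012 m).
It fails at once if a vial is tipped more than 45 degrees (angle between any of vial_a, vial_b, vial_c, vial_d's own z axis and vertical above 0.79 rad).
It fails at once if the beaker or the media bottle is pushed more than 3 cm or knocked over (not (distance of each of beaker, media_bottle from where it was at the start of the episode below 0.03 m and angle between each of beaker, media_bottle's own z axis and vertical below 0.3 rad)).
It also fails if it takes over 102 s, if anything falls off the work surface, if the arm or the gripper's body presses on something with over 40 N, if the wrist force passes 120 N, or if a joint passes its speed limit or range.

### The arm

A 7-joint arm with a two-finger parallel gripper is mounted at the origin on a cart in front of the work surface, level with it; the furniture and walls round the work are solid. World frame = base frame: x ahead of the robot, y to its left, z up, the work surface at z = 0. Lengths are in m, angles in rad, forces in N, time in s.
With the tool pointing down it reaches from about 0.425 to 0.95 m from the base axis. Payload 4.7 kg.
Tool frame: the origin (TCP) lies at the very end of the fingers, on their centre line; the grasp point (between the pads) lies 19 mm behind it; z points along the fingers, y is the direction in which the jaws open and shut (so a half turn about z gives the same grasp; the last joint's range is limited). The gripper opens to 85 mm and grips with 20 to 120 N. Pads are 22 mm wide; open, the fingers measure 114 mm over their backs; the gripper's body (76 mm by 85 mm) begins 54 mm behind the grasp point. The pads swing forward as they close: fully open they stand 13 mm farther back than shut.
Start: joints at [-1.186, 0.469, -0.049, 1.532, 0.024, 1.141, -0.082], TCP at [0.271, 0.618, 0.231] pointing down, gripper open.
Joint ranges: [-2.59, 2.59], [-0.33, 1.99], [-1.39, 1.29], [0.1, 2.45], [-1.04, 4.18], [0.21, 1.99], [-2.66, 2.66]. Speed limits (rad/s): [2.57, 2.57, 3.14, 3.14, 3.14, 3.14, 3.14].

### API

Orientations are given as a rotation vector (axis times angle).
In Python, from station import r gives the robot as it stands. The module is installed in compiled form; this text tells all that it offers.
- The arm moves only by the tool jog_arm, never from a script. Its argument "increments" is a list of rows, each a list of 5 numbers: the shift along the tool's x, y, z in m, then the turn about the tool's z in rad, then the closure, from 0 (fully open) to 1 (shut). In form: [[tx, ty, tz, turn, fingers], ...]. A call has 1 to 20 rows; each row is the pose to reach, as a shift and turn from the pose commanded when the call began, along the tool's axes at that moment; what a row does not reach only later rows make up. A row lasts 1/8 s, in which the tool goes at most 62.5 mm and 10.7 degrees, less where a joint would pass 70% of its speed; a pose out of reach is approached as far as the arm can. A call with a gripper value outside its range is refused whole. The fingers move at their own pace and stop on an object; "squeeze" is the grip in N (left out, the last holds). Time passes only in rows, so rows that repeat a pose let the fingers close. It gives the time, the measured TCP pose, the force and the opening at its end, in the units of the state.
- r.get_obs(): the state, without advancing time (a new reading comes with each control period).
- r.read_camera(name): name is "side" or "top" or "wrist"; returns the picture (384x512x3 uint8, blue, green, red); there is no depth.
- r.camera_info(name): a dict with "intrinsics" (3x3 intrinsics, pixels), "extrinsics" (4x4, takes a point from camera to world coordinates). Camera axes: x right, y up, looking along -z (the intrinsics and any distortion apply to the point x, -y, -z); pixel columns grow to the right and rows downward; lengths in m; the calibration is good to about 2 mm. A picture is of the moment at which its call begins: read the wrist's pose just before it. camera_info takes no time and is no camera call; for the wrist camera it gives the pose at the moment of the call.
- r.hand_in(): hands the job in, once; it reports no verdict.
Trained networks look in the newest picture that a camera, given by its name, has taken for a name from the list of things; names that differ only in an ending like _2 or _b are one class to them, and where a whole thing is asked for, a point or a joint stands for the part that bears it (a point fixed in the world has none). Each returns a list of dicts, best first, with "confidence" (0 to 1); they miss things now and then, are a little off and sometimes report something else, mostly with a low value. They report only what shows in the picture. A call takes as long as a camera call. They do not tell look-alikes from the thing itself.
- r.look_for(camera, thing): "rect" ([left, top, right, bottom] in pixels, round what is visible of it).
- r.outline_of(camera, thing): "region" (384x512 bool, what is visible of it) and "rect" ([left, top, right, bottom] in pixels, round what is visible of it).
- r.pinpoint(camera, thing): "point" ([column, row] in pixels: a listed point, or the origin of a listed thing).
The state is a dict: "time": time; "q": joint angles; "joint_velocities": joint speeds; "joint_torque": joint torques, N m; "eef_pos": TCP position; "tool_rot": TCP orientation; "force": force on the tool from outside, world axes, zero at the start; "moment": the same for the moment, N m; "width": opening from 0.0 (shut) to 1.0 (fully open).
Only numpy, scipy, OpenCV 4.12 (cv2) and the standard library are available. Lean on these libraries where they do the work, as an engineer would, in place of code of your own. Each camera call takes 0.05 s, during which the arm holds its last target.

## Working session

There is one attempt and no reset: what is moved stays moved. The work goes in short steps, Python scripts to look and compute and a tool call to move; the robot and the scene stay as the last step left them, time stands still between calls to the robot, and variables do not carry over. Pictures are saved under pics/ and viewed, and the job is handed in when it is done.

Besides the shell and the picture viewer there is one more tool, called in YAML: its name, and indented under it one key for each argument. jog_arm: Moves the arm, as the interface text tells. Its arguments: {"type":"object","properties":{"increments":{"type":"array","items":{"type":"array","items":{"type":"number"}}},"squeeze":{"type":"number"}},"required":["increments"]}

```bash
mkdir -p pics; ls; python3 - <<'E'
from station import r
import cv2
o=r.get_obs()
print({k:(o[k] if not hasattr(o[k],'__len__') else [round(float(x),4) for x in o[k]]) for k in o})
for n in ("top","side","wrist"):
    im=r.read_camera(n); cv2.imwrite(f"pics/{n}0.png",im)
    c=r.camera_info(n); print(n,c["intrinsics"].tolist() if hasattr(c["intrinsics"],'tolist') else c); print(c["extrinsics"]); print(c.keys())
E
```

```text
pics
{'time': 0.0, 'q': [-1.1859, 0.4694, -0.0486, 1.5337, 0.0241, 1.141, -0.0823], 'joint_velocities': [0.0001, -0.0026, -0.0008, -0.0001, 0.0021, -0.0005, 0.0003], 'joint_torque': [-0.0008, -51.0313, -0.0472, -23.7707, 0.0106, 0.0075, 0.0], 'eef_pos': [0.2712, 0.6175, 0.2303], 'tool_rot': [-0.6453, -3.0742, 0.003], 'force': [0.2758, 0.4534, 0.339], 'moment': [0.0294, 0.0572, -0.0427], 'width': 1.0020690403811265}
top [[363.91949707644454, 0.0, 259.7702815196485], [0.0, 363.91949707644454, 193.15882781442767], [0.0, 0.0, 1.0]]
[[ 0.01488126  0.9970146  -0.07576569  0.47620951]
 [-0.99987559  0.01523467  0.00408871 -0.03139934]
 [ 0.00523077  0.07569542  0.99711727  1.07141278]
 [ 0.          0.          0.          1.        ]]
dict_keys(['intrinsics', 'extrinsics'])
side [[450.5367960976879, 0.0, 254.03391715472793], [0.0, 450.5367960976879, 192.97062624633097], [0.0, 0.0, 1.0]]
[[ 0.9755111   0.09760456 -0.1971077   0.35035258]
 [-0.21951038  0.3753799  -0.90050271 -1.04727026]
 [-0.0139029   0.92171757  0.38761247  0.47522054]
 [ 0.          0.          0.          1.        ]]
dict_keys(['intrinsics', 'extrinsics'])
wrist [[294.4030827791527, 0.0, 254.15578120494456], [0.0, 294.4030827791527, 193.26302768117844], [0.0, 0.0, 1.0]]
[[ 0.40185035 -0.88227595 -0.24516412  0.20991989]
 [ 0.91570286  0.38655393  0.10983779  0.64463733]
 [-0.00213809 -0.26863584  0.96323944  0.37212463]
 [ 0.          0.          0.          1.        ]]
dict_keys(['intrinsics', 'extrinsics'])
```

View pics/top0.png

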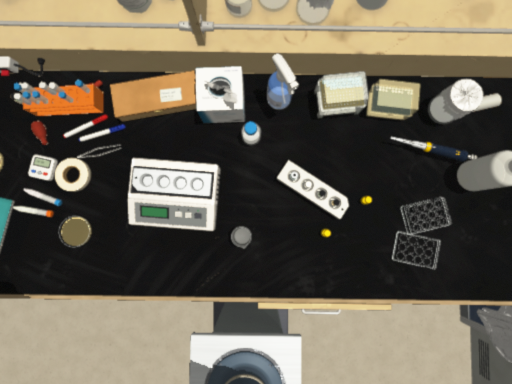

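View pics/side0.png

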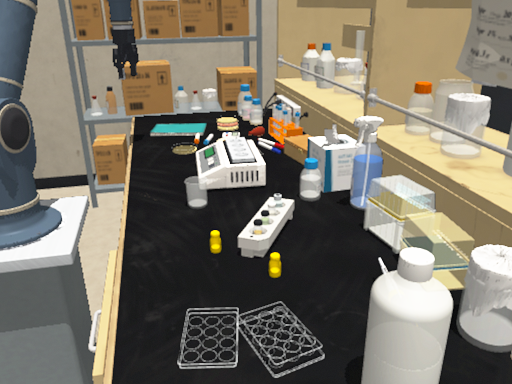

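View pics/wrist0.png

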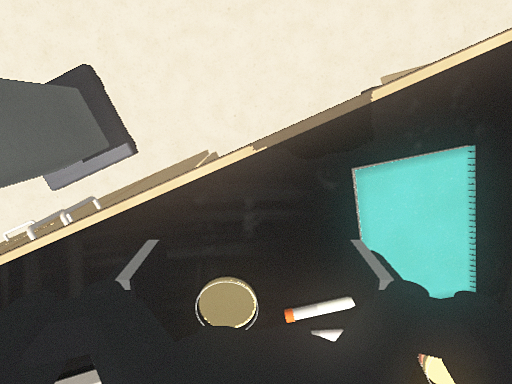

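```bash
cat > h.py <<'E'
import numpy as np, cv2
from station import r
def unproj(cam,px,z,info=None):
    c=info or r.camera_info(cam); K=np.array(c["intrinsics"]);E=np.array(c["extrinsics"])
    d=np.linalg.inv(K)@[px[0],px[1],1]; d=E[:3,:3]@[d[0],-d[1],-d[2]]; o=E[:3,3]
    return o+d*(z-o[2])/d[2]
def proj(cam,P,info=None):
    c=info or r.camera_info(cam); K=np.array(c["intrinsics"]);E=np.array(c["extrinsics"])
    p=E[:3,:3].T@(np.array(P)-E[:3,3]); q=K@[p[0],-p[1],-p[2]]; return q[:2]/q[2]
E
python3 - <<'E'
from h import *
print(proj("top",[.271,.618,.231]),proj("side",[.271,.618,.231]))
im=cv2.imread("pics/top0.png")
cv2.imwrite("pics/tz_rack.png",cv2.resize(im[145:225,265:385],None,fx=6,fy=6,interpolation=cv2.INTER_CUBIC))
cv2.imwrite("pics/tz_heat.png",cv2.resize(im[150:240,120:230],None,fx=6,fy=6,interpolation=cv2.INTER_CUBIC))
for t in ["vial_a","vial_b","vial_d","vial_rack","block_heater","beaker","media_bottle"]:
    for n in ("top","side"):
        print(t,n,[(np.round(x["point"],1).tolist(),round(x["confidence"],2)) for x in r.pinpoint(n,t)])
E
```

```text
[-31.78202276 307.83163702] [128.58301666  81.01829298]
vial_a top [([295.6, 179.2], 0.65), ([362.5, 200.1], 0.62), ([321.0, 232.7], 0.51), ([307.5, 184.9], 0.39), ([321.2, 193.2], 0.38)]
vial_a side [([263.7, 227.6], 0.65), ([257.8, 236.8], 0.64), ([274.3, 274.3], 0.61), ([216.4, 252.6], 0.54), ([276.1, 210.9], 0.5), ([268.1, 220.3], 0.47)]
vial_b top [([295.6, 179.2], 0.65), ([362.5, 200.1], 0.62), ([321.0, 232.7], 0.51), ([307.5, 184.9], 0.39), ([321.2, 193.2], 0.38)]
vial_b side [([263.7, 227.6], 0.65), ([257.8, 236.8], 0.64), ([274.3, 274.3], 0.61), ([216.4, 252.6], 0.54), ([276.1, 210.9], 0.5), ([268.1, 220.3], 0.47)]
vial_d top [([295.6, 179.2], 0.65), ([362.5, 200.1], 0.62), ([321.0, 232.7], 0.51), ([307.5, 184.9], 0.39), ([321.2, 193.2], 0.38)]
vial_d side [([263.7, 227.6], 0.65), ([257.8, 236.8], 0.64), ([274.3, 274.3], 0.61), ([216.4, 252.6], 0.54), ([276.1, 210.9], 0.5), ([268.1, 220.3], 0.47)]
vial_rack top [([309.0, 188.9], 0.7)]
vial_rack side [([266.8, 231.5], 0.77)]
block_heater top [([176.4, 196.7], 0.8)]
block_heater side [([225.0, 176.0], 0.85), ([277.1, 211.0], 0.68)]
beaker top [([241.4, 237.7], 0.57)]
beaker side [([197.6, 204.6], 0.87)]
media_bottle top [([250.8, 131.3], 0.92), ([294.2, 179.6], 0.62)]
media_bottle side [([306.0, 196.2], 0.81)]
```

View pics/tz_rack.png

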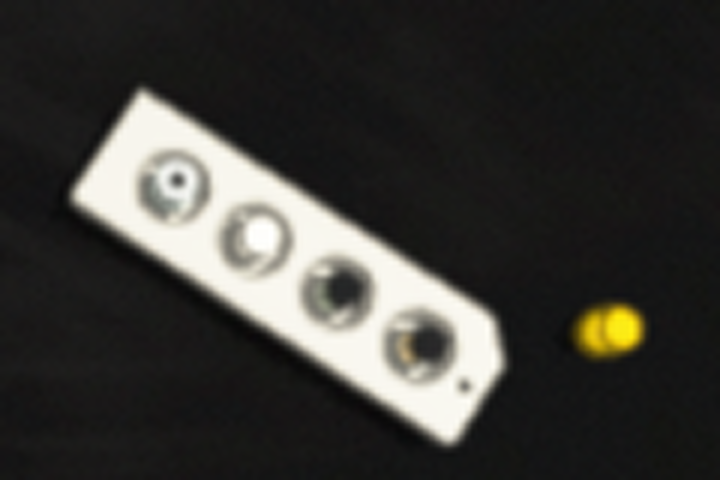

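View pics/tz_heat.png

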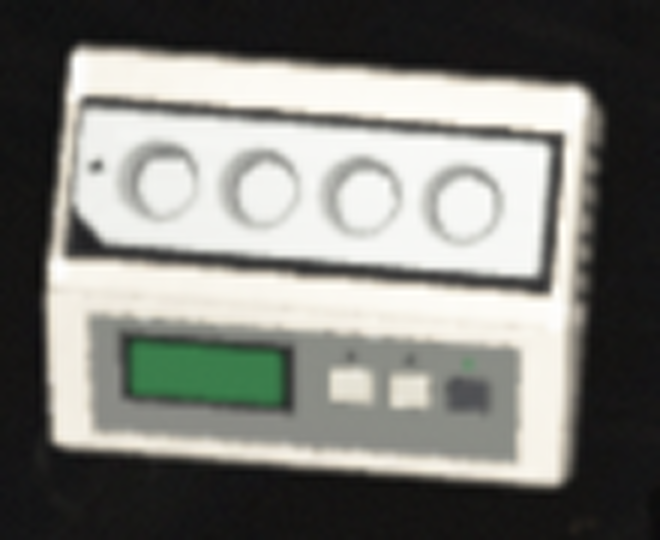

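```bash
cat > m.py <<'E'
from h import *
def fit(loc,w):  # 2D rigid fit loc->w
    lc=loc.mean(0);wc=w.mean(0);A=(loc-lc);B=(w-wc)
    th=np.arctan2((A[:,0]*B[:,1]-A[:,1]*B[:,0]).sum(),(A*B).sum())
    R=np.array([[np.cos(th),-np.sin(th)],[np.sin(th),np.cos(th)]])
    t=wc-R@lc; return th,t,np.linalg.norm((loc@R.T+t)-w,axis=1)
E
python3 - <<'E'
from m import *
f=lambda p,o:[(p[0]+.5)/6-.5+o[0],(p[1]+.5)/6-.5+o[1]]
ys=[.069,.023,-.023,-.069]
W=np.array([unproj("top",f(p,(265,145)),.046)[:2] for p in [(421,345),(338,291),(257,240),(174,187)]])
print("rack",W.round(4).tolist(),fit(np.array([[0,y] for y in ys]),W))
C=np.array([unproj("top",f(p,(265,145)),.046)[:2] for p in [(143,88),(70,197),(450,445)]])
print(C, np.linalg.norm(C[0]-C[1]),np.linalg.norm(C[2]-C[1]))
W=np.array([unproj("top",f(p,(120,150)),.087)[:2] for p in [(158,182),(260,188),(362,196),(464,204)]])
print("heater",W.round(4).tolist(),fit(np.array([[.035,y] for y in ys]),W))
for t,p in (("beaker",(241.4,237.7)),("bottle",(250.8,131.3))): print(t,unproj("top",p,0), )
print(unproj("side",(197.6,204.6),0),unproj("side",(306,196.2),0))
E
```

```text
rack [[0.5321, -0.2477], [0.557, -0.2085], [0.5805, -0.1702], [0.6051, -0.1308]] (np.float64(2.583762050697071), array([ 0.56868651, -0.18930165]), array([1.82400745e-04, 5.50861894e-04, 5.19746193e-04, 9.48242550e-05]))
[[ 0.65218204 -0.11571546]
 [ 0.59960475 -0.08166659]
 [ 0.48534269 -0.26125385]] 0.06263942148954003 0.2128553480908481
heater [[0.5823, 0.2743], [0.5803, 0.2281], [0.5774, 0.1819], [0.5745, 0.1356]] (np.float64(-0.05735542075182505), array([0.5436991 , 0.20697187]), array([0.0004973 , 0.00040497, 0.00016662, 0.00049153]))
beaker [0.4261717  0.01598436 0.        ]
bottle [ 0.74273046 -0.00620594  0.        ]
[0.43433461 0.0179949  0.        ] [7.21245873e-01 2.35552907e-04 0.00000000e+00]
```

```bash
cat >> m.py <<'E'
from scipy.spatial.transform import Rotation as Ro
def tool():
    o=r.get_obs(); return np.array(o["eef_pos"]),Ro.from_rotvec(o["tool_rot"]).as_matrix(),o
def jog(target_xyz, yaw_y):
    "increments to put TCP at target, tool y along angle yaw_y (mod pi)"
    p,R,o=tool(); d=R.T@(np.array(target_xyz)-p)
    a=np.arctan2(R[1,1],R[0,1]); dy=(yaw_y-a+np.pi/2)%np.pi-np.pi/2
    print("t",round(o["time"],2),"p",p.round(4),"yawy",round(np.degrees(a),2),"tilt",np.degrees(np.arccos(-R[2,2])).round(2),"shift",d.round(4),"turn about tool z",round(-dy,4),"alt",round(-dy+np.pi*np.sign(dy),4),"q7",round(o["q"][6],3),"w",round(o["width"],3))
E
python3 - <<'E'
from m import *
p,R,o=tool(); print(R.round(3))
jog([.58,-.10,.25],2.584)
E
```

```text
[[-0.916  0.402  0.   ]
 [ 0.402  0.916  0.   ]
 [ 0.     0.    -1.   ]]
t 0.85 p [0.2714 0.618  0.2314] yawy 66.29 tilt 0.01 shift [-0.5713 -0.5334 -0.0187] turn about tool z -1.427 alt 1.7146 q7 -0.082 w 1.005
```

```bash
python3 - <<'E'
from m import *
jog([.569,-.189,.25],2.584)
E
```

```text
t 0.85 p [0.2714 0.618  0.2314] yawy 66.29 tilt 0.01 shift [-0.597  -0.6193 -0.0187] turn about tool z -1.427 alt 1.7146 q7 -0.082 w 1.005
```

jog_arm:
  increments:
    - [-0.03,-0.03,-0.019,0.1,0]
    - [-0.07,-0.07,-0.019,0.2,0]
    - [-0.11,-0.11,-0.019,0.3,0]
    - [-0.15,-0.155,-0.019,0.43,0]
    - [-0.19,-0.2,-0.019,0.55,0]
    - [-0.23,-0.24,-0.019,0.66,0]
    - [-0.27,-0.28,-0.019,0.78,0]
    - [-0.31,-0.32,-0.019,0.9,0]
    - [-0.35,-0.365,-0.019,1.0,0]
    - [-0.39,-0.405,-0.019,1.12,0]
    - [-0.43,-0.445,-0.019,1.24,0]
    - [-0.47,-0.49,-0.019,1.35,0]
    - [-0.51,-0.53,-0.019,1.46,0]
    - [-0.55,-0.57,-0.019,1.58,0]
    - [-0.58,-0.6,-0.019,1.68,0]
    - [-0.597,-0.619,-0.019,1.715,0]
    - [-0.597,-0.619,-0.019,1.715,0]
    - [-0.597,-0.619,-0.019,1.715,0]
  squeeze: 40

```text
time: 3.1
eef_pos: [0.569, -0.1875, 0.2501]
tool_rot: [-2.745, -1.525, -0.0]
force: [-0.4, 0.4, 0.1]
width: 0.999
```

```bash
python3 - <<'E'
from m import *
jog([.569,-.189,.25],2.584)
c=r.camera_info("wrist"); im=r.read_camera("wrist"); cv2.imwrite("pics/w1.png",im)
R=np.array([[np.cos(2.5838),-np.sin(2.5838)],[np.sin(2.5838),np.cos(2.5838)]]);t=np.array([.56869,-.1893])
v=im.copy()
for y in [.069,.023,-.023,-.069]:
    w=R@[0,y]+t
    for z,rad,col in ((.046,.019,(0,0,255)),(.07,.0092,(0,255,0))):
        pts=np.array([proj("wrist",[w[0]+rad*np.cos(a),w[1]+rad*np.sin(a),z],c) for a in np.linspace(0,6.3,40)])
        cv2.polylines(v,[np.round(pts).astype(int)],True,col,1)
cv2.imwrite("pics/w1o.png",np.vstack([im,v])[:, :] if 0 else v)
cv2.imwrite("pics/top1.png",r.read_camera("top"))
E
```

```text
t 3.1 p [ 0.569  -0.1875  0.2501] yawy -31.88 tilt 0.07 shift [-0.0013  0.0008  0.0001] turn about tool z 0.0012 alt -3.1404 q7 -0.074 w 0.999
```

View pics/w1o.png

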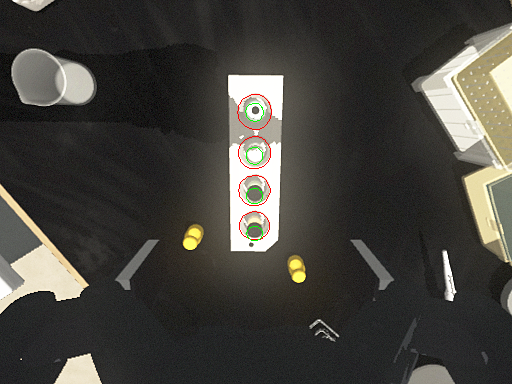

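View pics/w1.png

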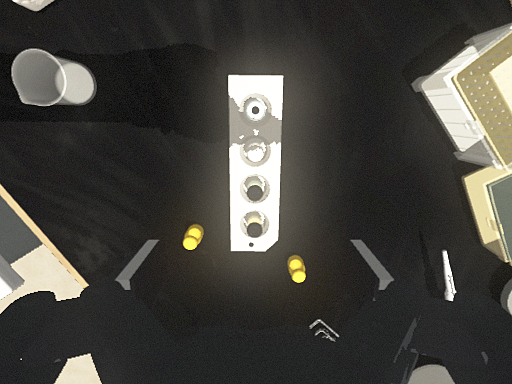

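```bash
python3 - <<'E'
import cv2,numpy as np
a=cv2.imread("pics/w1.png")[70:255,220:290];b=cv2.imread("pics/w1o.png")[70:255,220:290]
cv2.imwrite("pics/w1z.png",np.hstack([cv2.resize(x,None,fx=3.2,fy=3.2,interpolation=cv2.INTER_CUBIC) for x in(a,b)]))
E
```

```text
(no output)
```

View pics/w1z.png

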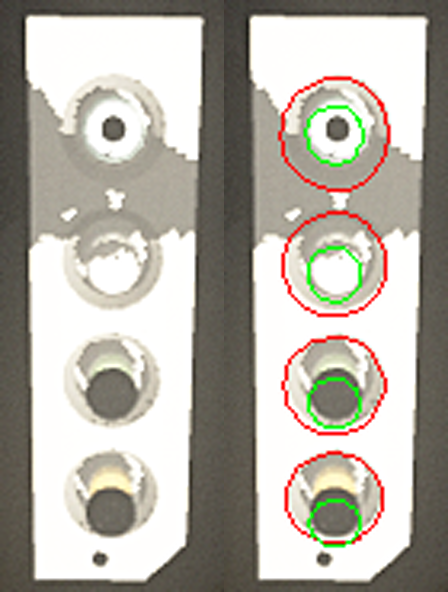

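View pics/top1.png

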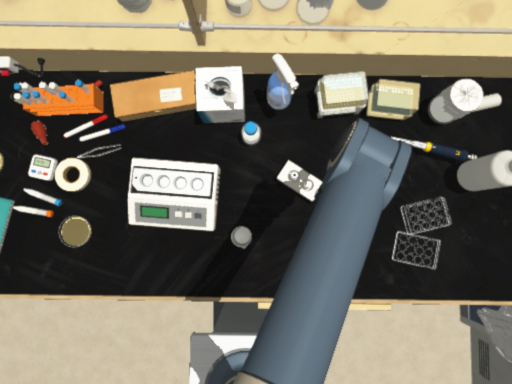

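```bash
cat >> m.py <<'E'
RA=2.5838;RT=np.array([.56869,-.1893]);HA=-.0574;HT=np.array([.5437,.2070])
def rm(a): return np.array([[np.cos(a),-np.sin(a)],[np.sin(a),np.cos(a)]])
YS=[.069,.023,-.023,-.069]
def hole(i,off=-.001): return RT+rm(RA)@[0,YS[i]+off]
def bore(i): return HT+rm(HA)@[.035,YS[i]]
E
python3 - <<'E'
from m import *
print(hole(0),[bore(i).round(4).tolist() for i in range(4)])
jog([*hole(0),.056],RA)
E
```

```text
[ 0.5326966  -0.24699294] [[0.5826, 0.2739], [0.58, 0.228], [0.5773, 0.182], [0.5747, 0.1361]]
t 3.2 p [ 0.5691 -0.187   0.2502] yawy -31.83 tilt 0.07 shift [-0.0703  0.0008  0.1942] turn about tool z 0.0023 alt -3.1393 q7 -0.074 w 0.999
```

jog_arm:
  increments:
    - [-0.02,0.0,0.02,0,0]
    - [-0.045,0.001,0.05,0,0]
    - [-0.065,0.001,0.08,0,0]
    - [-0.07,0.001,0.1,0,0]
    - [-0.07,0.001,0.1,0,0]

```text
time: 3.82
eef_pos: [0.5319, -0.2473, 0.1491]
tool_rot: [-2.744, -1.524, 0.003]
force: [-0.1, -0.4, -0.1]
width: 0.999
```

```bash
python3 - <<'E'
from m import *
jog([*hole(0),.056],RA)
c=r.camera_info("wrist"); im=r.read_camera("wrist")
cv2.imwrite("pics/w2.png",im)
jog([*hole(0),.056],RA)
print(proj("wrist",[*hole(0,0),.07],c),proj("wrist",[*hole(0,0),.046],c))
E
```

```text
t 3.83 p [ 0.5319 -0.2473  0.1491] yawy -31.92 tilt 0.19 shift [0.0007 0.0008 0.0931] turn about tool z 0.0006 alt -3.141 q7 0.114 w 0.999
t 3.88 p [ 0.533  -0.2475  0.1503] yawy -31.89 tilt 0.06 shift [ 0.0002 -0.0005  0.0943] turn about tool z 0.0012 alt -3.1404 q7 0.114 w 1.003
[253.6891498  201.36450526] [253.84733542 193.11363156]
```

View pics/w2.png

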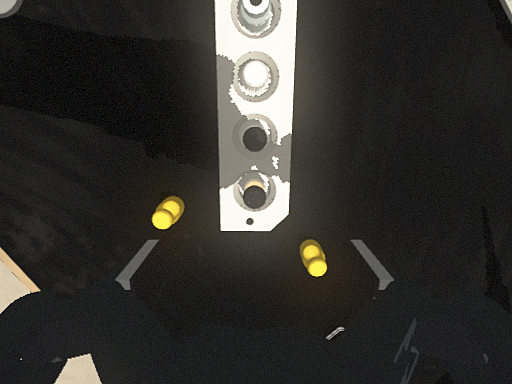

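jog_arm:
  increments:
    - [0.001,0,0.03,0,0]
    - [0.001,0,0.06,0,0]
    - [0.001,0,0.08,0,0]
    - [0.001,0,0.094,0,0]
    - [0.001,0,0.094,0,0]
    - [0.001,0,0.094,0,0.4]
    - [0.001,0,0.094,0,1]
    - [0.001,0,0.094,0,1]
    - [0.001,0,0.094,0,1]
    - [0.001,0,0.094,0,1]
    - [0.001,0,0.094,0,1]
    - [0.001,0,0.094,0,1]
    - [0.001,0,0.094,0,1]
  squeeze: 40

```text
time: 5.5
eef_pos: [0.5336, -0.2479, 0.0565]
tool_rot: [2.747, 1.524, 0.001]
force: [0.2, 1.4, 4.5]
width: 0.193
```

```bash
python3 - <<'E'
from m import *
jog([*hole(0),.056],RA)
cv2.imwrite("pics/w3.png",r.read_camera("wrist"))
im=r.read_camera("side");cv2.imwrite("pics/s3.png",cv2.resize(im[160:270,180:320],None,fx=5,fy=5))
E
```

```text
t 5.5 p [ 0.5336 -0.2479  0.0565] yawy -31.98 tilt 0.02 shift [ 0.0003 -0.0013  0.0005] turn about tool z -0.0003 alt 3.1413 q7 0.193 w 0.193
```

View pics/w3.png

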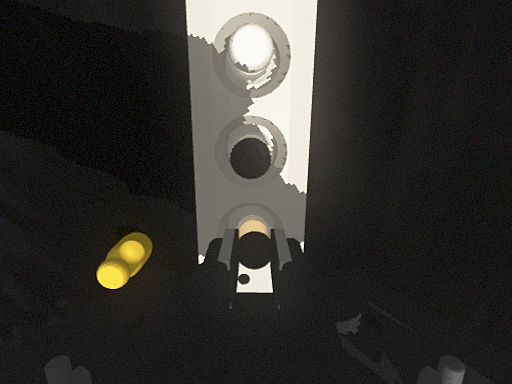

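View pics/s3.png

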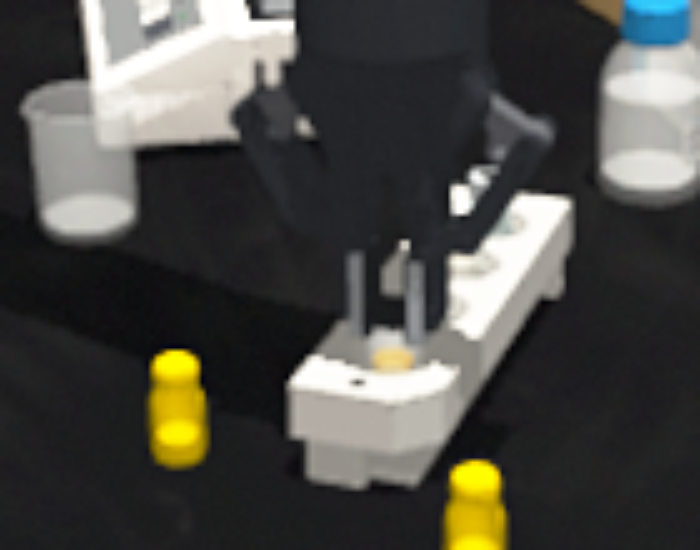

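jog_arm:
  increments:
    - [0,0,-0.005,0,1]
    - [0,0,-0.02,0,1]
    - [0,0,-0.04,0,1]
    - [0,0,-0.065,0,1]
    - [0,0,-0.09,0,1]
    - [0,0,-0.115,0,1]
    - [0,0,-0.13,0,1]
    - [0,0,-0.134,0,1]
    - [0,0,-0.134,0,1]

```text
time: 6.72
eef_pos: [0.5332, -0.2476, 0.1901]
tool_rot: [-2.747, -1.524, 0.0]
force: [0.1, -0.7, -0.6]
width: 0.191
```

```bash
python3 - <<'E'
from m import *
jog([*bore(0),.19],HA)
cv2.imwrite("pics/w4.png",r.read_camera("wrist"))
im=r.read_camera("side");cv2.imwrite("pics/s4.png",cv2.resize(im[130:270,180:320],None,fx=4,fy=4))
E
```

```text
t 6.72 p [ 0.5332 -0.2476  0.1901] yawy -31.97 tilt 0.03 shift [ 4.685e-01 -2.341e-01  2.000e-04] turn about tool z -0.5005 alt 2.6411 q7 0.083 w 0.191
```

View pics/w4.png

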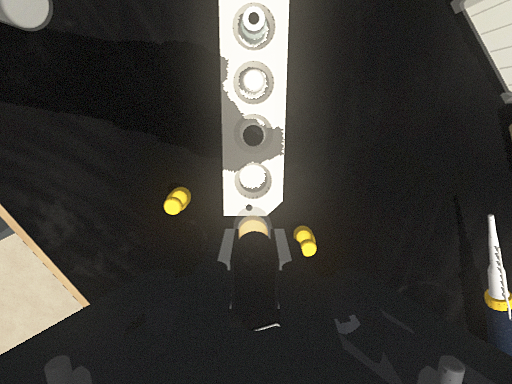

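View pics/s4.png

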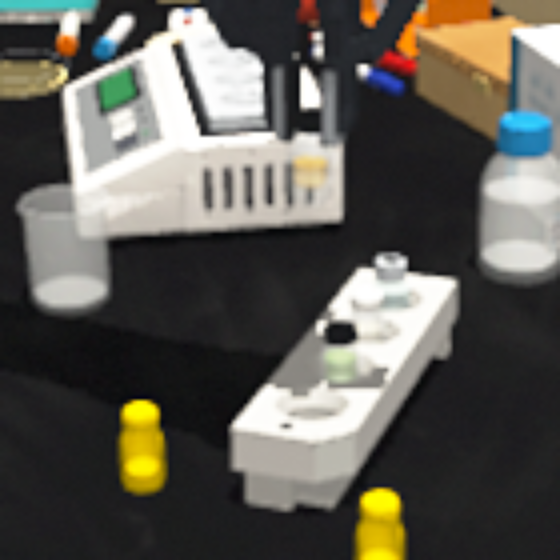

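jog_arm:
  increments:
    - [0.015,-0.007,0,-0.01,1]
    - [0.045,-0.022,0,-0.04,1]
    - [0.085,-0.042,0,-0.08,1]
    - [0.125,-0.062,0,-0.13,1]
    - [0.165,-0.082,0,-0.17,1]
    - [0.205,-0.102,0,-0.21,1]
    - [0.245,-0.122,0,-0.26,1]
    - [0.285,-0.142,0,-0.3,1]
    - [0.325,-0.162,0,-0.34,1]
    - [0.365,-0.182,0,-0.38,1]
    - [0.4,-0.2,0,-0.43,1]
    - [0.435,-0.217,0,-0.47,1]
    - [0.458,-0.229,0,-0.49,1]
    - [0.468,-0.234,0,-0.5,1]
    - [0.468,-0.234,0,-0.5,1]
    - [0.468,-0.234,0,-0.5,1]

```text
time: 8.82
eef_pos: [0.5831, 0.271, 0.1904]
tool_rot: [2.287, 2.152, -0.001]
force: [-0.2, -0.4, -1.0]
width: 0.196
```

```bash
python3 - <<'E'
from m import *
jog([*bore(0),.098],HA)
c=r.camera_info("wrist");im=r.read_camera("wrist");cv2.imwrite("pics/w5.png",im)
for i in range(4):
    w=bore(i)
    pts=np.array([proj("wrist",[w[0]+.019*np.cos(a),w[1]+.019*np.sin(a),.087],c) for a in np.linspace(0,6.3,40)])
    cv2.polylines(im,[np.round(pts).astype(int)],True,(0,0,255),1)
cv2.imwrite("pics/w5o.png",im)
E
```

```text
t 8.82 p [0.5831 0.271  0.1904] yawy -3.48 tilt 0.06 shift [ 0.0029 -0.0006  0.0924] turn about tool z -0.0033 alt 3.1382 q7 -0.379 w 0.196
```

View pics/w5o.png

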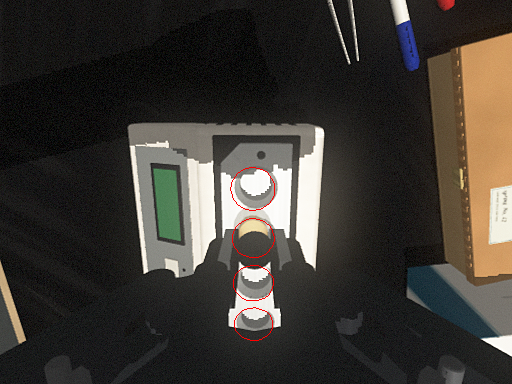

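jog_arm:
  increments:
    - [0.0035,-0.0005,0.015,0,1]
    - [0.0035,-0.0005,0.04,0,1]
    - [0.0035,-0.0005,0.06,0,1]
    - [0.0035,-0.0005,0.067,0,1]
    - [0.0035,-0.0005,0.067,0,1]
    - [0.0035,-0.0005,0.067,0,1]

```text
time: 9.62
eef_pos: [0.583, 0.2768, 0.1241]
tool_rot: [2.285, 2.156, 0.002]
force: [-0.2, 0.3, -0.8]
width: 0.193
```

```bash
python3 - <<'E'
from m import *
jog([*bore(0),.098],HA)
c=r.camera_info("wrist");im=r.read_camera("wrist");cv2.imwrite("pics/w6.png",im)
jog([*bore(0),.098],HA)
im=r.read_camera("side");cv2.imwrite("pics/s6.png",cv2.resize(im[100:200,180:290],None,fx=6,fy=6,interpolation=cv2.INTER_CUBIC))
E
```

```text
t 9.62 p [0.583  0.2768 0.1241] yawy -3.33 tilt 0.09 shift [-0.003  -0.0003  0.0261] turn about tool z -0.0007 alt 3.1409 q7 -0.356 w 0.193
t 9.68 p [0.5831 0.2769 0.1242] yawy -3.33 tilt 0.1 shift [-0.003  -0.0003  0.0262] turn about tool z -0.0006 alt 3.1409 q7 -0.356 w 0.19
```

View pics/w6.png

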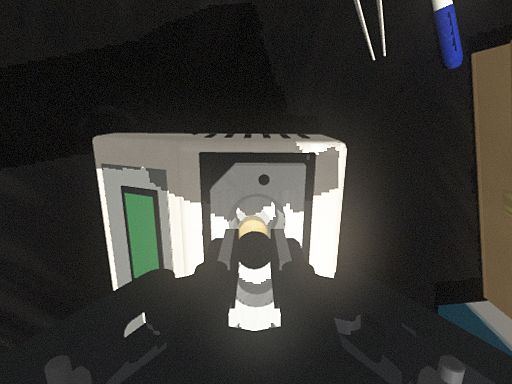

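View pics/s6.png

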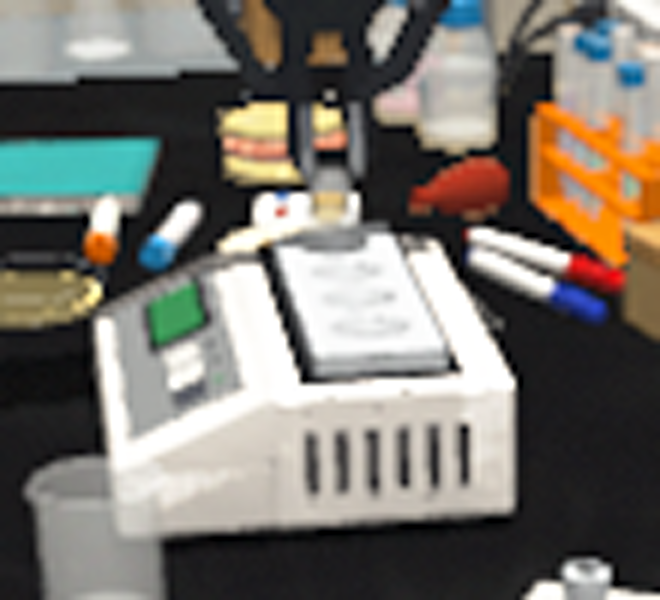

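```bash
python3 - <<'E'
from m import *
p,R,o=tool()
for n,px,z in(("cap",(254,250),.138),("mouth",(258,213),.087)):
    w=unproj("wrist",px,z); print(n,w.round(4),"rel TCP in tool",(R.T@(w-p)).round(4))
print("pred mouth", proj("wrist",[*bore(0),.087]), "rel", (R.T@(np.array([*bore(0),.087])-p)).round(4))
im=cv2.imread("pics/w6.png")[130:330,180:330];cv2.imwrite("pics/w6z.png",cv2.resize(im,None,fx=4,fy=4,interpolation=cv2.INTER_CUBIC)[:600])
E
```

```text
cap [0.5841 0.2806 0.138 ] rel TCP in tool [ 0.0038  0.001  -0.0138]
mouth [0.5867 0.2811 0.087 ] rel TCP in tool [0.0044 0.0034 0.0372]
pred mouth [252.2471283  223.81117094] rel [-0.0031 -0.0003  0.0372]
```

View pics/w6z.png

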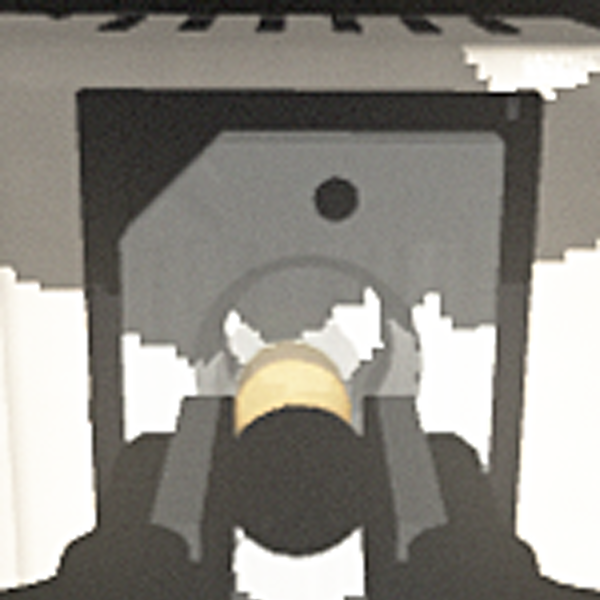

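```bash
python3 - <<'E'
from m import *
p,R,o=tool()
for n,px,z in(("cap",(252.5,250),.138),("mouth",(257,220.5),.087)):
    w=unproj("wrist",px,z); print(n,w.round(4),"rel TCP in tool",(R.T@(w-p)).round(4))
for w in ("w2","w5"):
    im=cv2.imread(f"pics/{w}.png"); x0,y0=(205,140)if w=="w2" else (190,120)
    cv2.imwrite(f"pics/{w}z.png",cv2.resize(im[y0:y0+110,x0:x0+120],None,fx=5,fy=5,interpolation=cv2.INTER_CUBIC))
E
```

```text
cap [0.5834 0.2806 0.138 ] rel TCP in tool [ 0.0038  0.0002 -0.0138]
mouth [0.5858 0.276  0.087 ] rel TCP in tool [-0.0008  0.0028  0.0372]
```

View pics/w2z.png

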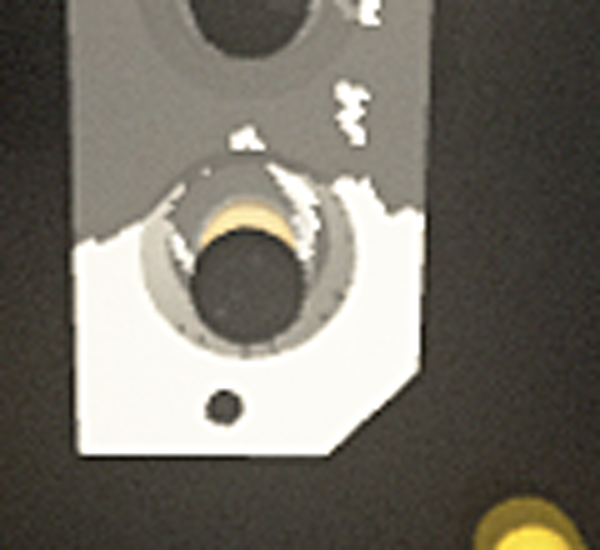

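View pics/w5z.png

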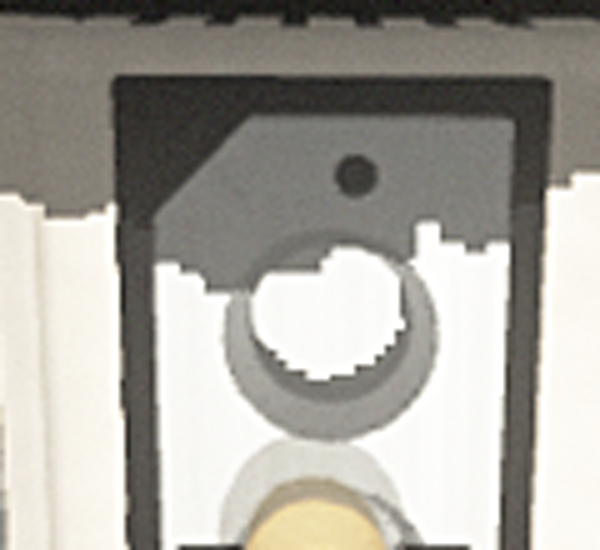

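```bash
python3 - <<'E'
from m import *
# reconstruct camera in tool frame
p,R,o=tool(); c=r.camera_info("wrist"); E=np.array(c["extrinsics"]); 
T=np.eye(4);T[:3,:3]=R;T[:3,3]=p; X=np.linalg.inv(T)@E; np.save("X.npy",X); print(X.round(4))
def info(p,yaw):
    y=np.array([np.cos(yaw),np.sin(yaw),0]);z=np.array([0,0,-1.]);x=np.cross(y,z)
    M=np.eye(4);M[:3,:3]=np.c_[x,y,z];M[:3,3]=p; return {"intrinsics":c["intrinsics"],"extrinsics":M@X},M
i,M=info([.5831,.271,.1904],np.radians(-3.48))
print("bore0 w5",unproj("wrist",(255.6,186.6),.087,i), "top",bore(0), "rel tool",M[:3,:3].T@(unproj("wrist",(255.6,186.6),.087,i)-[*bore(0),.087]))
i,M=info([.5325,-.2474,.1499],np.radians(-31.9))
print("hole0 w2", M[:3,:3].T@(unproj("wrist",(254,190.3),.046,i)-[*hole(0,0),.046]),"cap",M[:3,:3].T@(unproj("wrist",(253.8,196.4),.070,i)-[*hole(0,0),.070]))
E
```

```text
[[ 3.000e-04  9.629e-01  2.698e-01  6.770e-02]
 [ 1.000e+00 -6.000e-04  1.000e-03  1.200e-03]
 [ 1.200e-03  2.698e-01 -9.629e-01 -1.416e-01]
 [ 0.000e+00  0.000e+00  0.000e+00  1.000e+00]]
bore0 w5 [0.58553571 0.27582278 0.087     ] top [0.58260078 0.27387846] rel tool [0.00211888 0.0028115  0.        ]
hole0 w2 [2.08617565e-03 8.13182359e-04 1.38777878e-17] cap [0.00360053 0.00069632 0.        ]
```

jog_arm:
  increments:
    - [-0.002,0.001,0.0,0,1]
    - [-0.004,0.002,0.0,0,1]
    - [-0.0042,0.002,0.005,0,1]
    - [-0.0042,0.002,0.01,0,1]
    - [-0.0042,0.002,0.014,0,1]
    - [-0.0042,0.002,0.014,0,1]

```text
time: 10.48
eef_pos: [0.5838, 0.2723, 0.1087]
tool_rot: [-2.285, -2.156, 0.002]
force: [-0.0, 0.3, -0.3]
width: 0.194
```

```bash
sed -i 's/HT=np.array(\[.5437,.2070\])/HT=np.array([.5457,.2070])/' m.py; python3 - <<'E'
from m import *
jog([*bore(0),.098],HA)
im=r.read_camera("wrist")[130:330,180:330];cv2.imwrite("pics/w7z.png",cv2.resize(im,None,fx=4,fy=4,interpolation=cv2.INTER_CUBIC)[:600])
E
```

```text
t 10.47 p [0.5838 0.2723 0.1087] yawy -3.32 tilt 0.06 shift [0.0016 0.0007 0.0107] turn about tool z -0.0005 alt 3.1411 q7 -0.342 w 0.194
```

View pics/w7z.png

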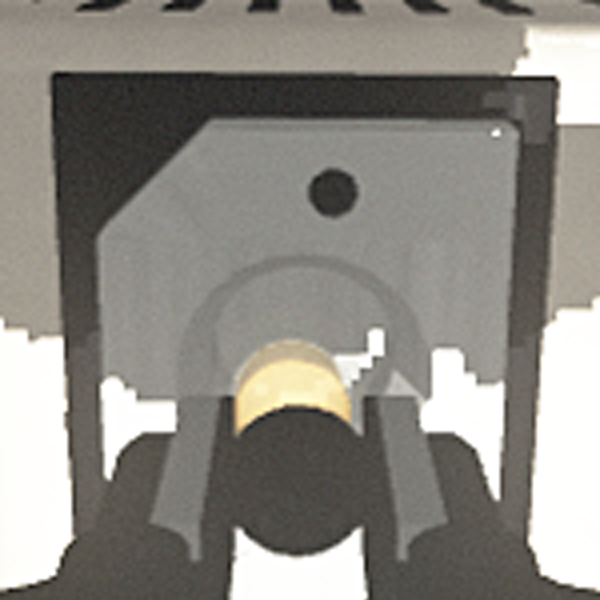

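jog_arm:
  increments:
    - [0.0005,0.001,0.003,0,1]
    - [0.0005,0.001,0.006,0,1]
    - [0.0005,0.001,0.009,0,1]
    - [0.0005,0.001,0.0105,0,1]
    - [0.0005,0.001,0.0105,0,1]
    - [0.0005,0.001,0.0105,0,1]

```text
time: 11.28
eef_pos: [0.5853, 0.2728, 0.0989]
tool_rot: [-2.285, -2.156, -0.0]
force: [0.4, -0.5, -0.7]
width: 0.189
```

```bash
python3 - <<'E'
from m import *
jog([*bore(0),.098],HA)
im=r.read_camera("wrist")[130:330,180:330];cv2.imwrite("pics/w8z.png",cv2.resize(im,None,fx=4,fy=4,interpolation=cv2.INTER_CUBIC)[:600])
E
```

```text
t 11.28 p [0.5853 0.2728 0.0989] yawy -3.32 tilt 0.01 shift [ 0.0011 -0.0007  0.0009] turn about tool z -0.0006 alt 3.141 q7 -0.337 w 0.189
```

View pics/w8z.png

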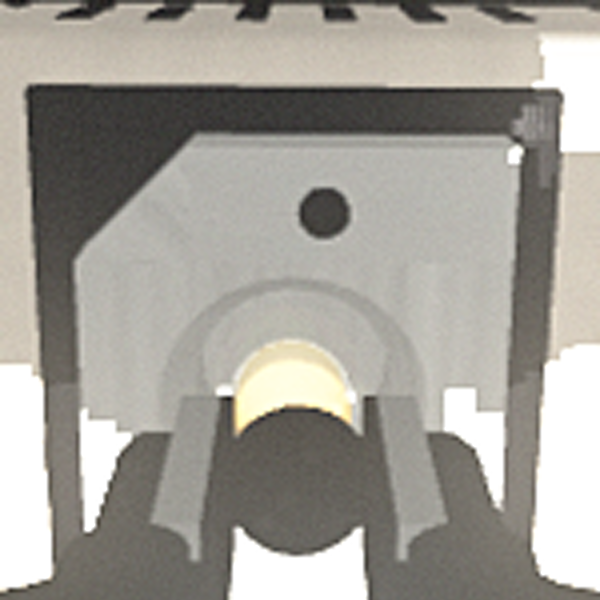

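jog_arm:
  increments:
    - [0,0,0,0,0.7]
    - [0,0,0,0,0.5]
    - [0,0,0,0,0.2]
    - [0,0,0,0,0]
    - [0,0,0,0,0]
    - [0,0,-0.01,0,0]
    - [0,0,-0.03,0,0]
    - [0,0,-0.06,0,0]
    - [0,0,-0.09,0,0]
    - [0,0,-0.1,0,0]
    - [0,0,-0.1,0,0]

```text
time: 12.7
eef_pos: [0.5855, 0.2729, 0.1998]
tool_rot: [2.285, 2.156, 0.003]
force: [-0.6, 0.0, -0.4]
width: 0.999
```

```bash
python3 - <<'E'
from m import *
jog([*hole(1,-.0015),.15],RA)
im=r.read_camera("wrist");cv2.imwrite("pics/w9.png",im)
E
```

```text
t 12.7 p [0.5855 0.2729 0.1998] yawy -3.32 tilt 0.1 shift [-4.813e-01 -3.000e-04  4.920e-02] turn about tool z 0.4998 alt -2.6418 q7 -0.379 w 0.999
```

View pics/w9.png

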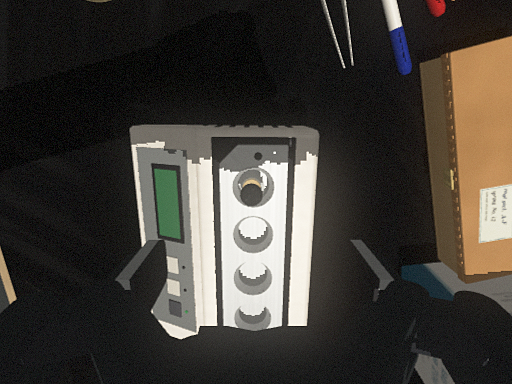

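jog_arm:
  increments:
    - [-0.03,0,0,0.04,0]
    - [-0.08,0,0,0.09,0]
    - [-0.13,0,0,0.14,0]
    - [-0.18,0,0,0.19,0]
    - [-0.23,0,0,0.24,0]
    - [-0.28,0,0,0.29,0]
    - [-0.33,0,0,0.34,0]
    - [-0.38,0,0,0.4,0]
    - [-0.43,0,0,0.46,0]
    - [-0.465,0,0.01,0.5,0]
    - [-0.481,0,0.03,0.5,0]
    - [-0.481,0,0.049,0.5,0]
    - [-0.481,0,0.049,0.5,0]
    - [-0.481,0,0.049,0.5,0]

```text
time: 14.5
eef_pos: [0.5576, -0.2065, 0.1499]
tool_rot: [-2.746, -1.526, -0.0]
force: [0.6, 0.2, 0.5]
width: 0.996
```

```bash
cat >> m.py <<'E'
def chk(i,n):
    p,R,o=tool(); c=r.camera_info("wrist"); im=r.read_camera("wrist"); cv2.imwrite(f"pics/{n}.png",im)
    u=proj("wrist",[*hole(i,0),.07],c); print("pred cap",u.round(1),"mouth",proj("wrist",[*hole(i,0),.046],c).round(1))
    x0,y0=int(u[0])-50,int(u[1])-50
    cv2.imwrite(f"pics/{n}z.png",cv2.resize(im[y0:y0+100,x0:x0+100],None,fx=5,fy=5,interpolation=cv2.INTER_CUBIC)); print("zoom origin",x0,y0)
E
python3 - <<'E'
from m import *
jog([*hole(1,-.0015),.056],RA)
chk(1,"w10")
jog([*hole(1,-.0015),.056],RA)
E
```

```text
t 14.5 p [ 0.5576 -0.2065  0.1499] yawy -31.89 tilt 0.02 shift [-0.0011  0.0003  0.0939] turn about tool z 0.0013 alt -3.1403 q7 0.034 w 0.996
pred cap [253.2 203.9] mouth [253.3 195.5]
zoom origin 203 153
t 14.55 p [ 0.5579 -0.2066  0.1502] yawy -31.89 tilt 0.05 shift [-0.0012 -0.0001  0.0942] turn about tool z 0.0013 alt -3.1403 q7 0.034 w 1.001
```

View pics/w10z.png

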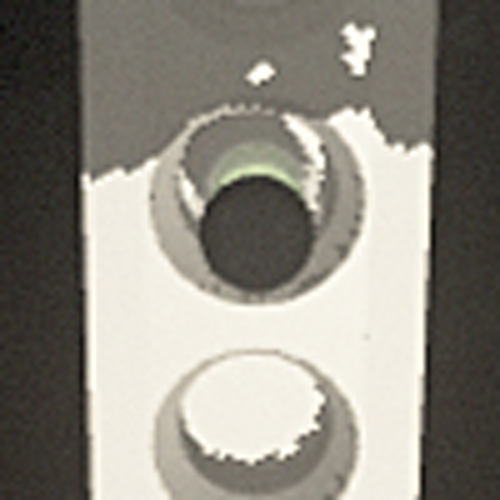

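jog_arm:
  increments:
    - [-0.001,0,0.03,0,0]
    - [-0.001,0,0.06,0,0]
    - [-0.001,0,0.08,0,0]
    - [-0.001,0,0.094,0,0]
    - [-0.001,0,0.094,0,0]
    - [-0.001,0,0.094,0,0.4]
    - [-0.001,0,0.094,0,1]
    - [-0.001,0,0.094,0,1]
    - [-0.001,0,0.094,0,1]
    - [-0.001,0,0.094,0,1]
    - [-0.001,0,0.094,0,1]
    - [-0.001,0,0.094,0,1]
    - [-0.001,0,0.09,0,1]
    - [-0.001,0,0.07,0,1]
    - [-0.001,0,0.04,0,1]
    - [-0.001,0,0.01,0,1]
    - [-0.001,0,-0.02,0,1]
    - [-0.001,0,-0.04,0,1]
    - [-0.001,0,-0.04,0,1]
    - [-0.001,0,-0.04,0,1]
  squeeze: 40

```text
time: 17.05
eef_pos: [0.5563, -0.208, 0.1894]
tool_rot: [-2.747, -1.524, 0.001]
force: [0.8, 0.2, 0.0]
width: 0.195
```

```bash
python3 - <<'E'
from m import *
b=bore(1)+rm(HA)@[0,-.001]
jog([*b,.19],HA)
cv2.imwrite("pics/w11.png",r.read_camera("wrist"))
E
```

```text
t 17.05 p [ 0.5563 -0.208   0.1894] yawy -31.97 tilt 0.05 shift [ 0.3825 -0.2085 -0.0004] turn about tool z -0.5005 alt 2.6411 q7 0.008 w 0.195
```

View pics/w11.png

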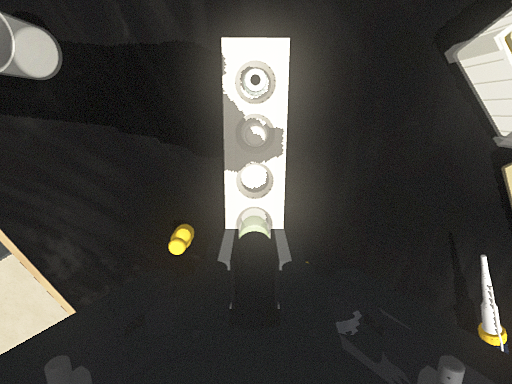

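jog_arm:
  increments:
    - [0.012,-0.006,0,-0.01,1]
    - [0.04,-0.021,0,-0.05,1]
    - [0.08,-0.043,0,-0.1,1]
    - [0.12,-0.065,0,-0.15,1]
    - [0.16,-0.087,0,-0.2,1]
    - [0.2,-0.109,0,-0.26,1]
    - [0.24,-0.131,0,-0.31,1]
    - [0.28,-0.152,0,-0.36,1]
    - [0.315,-0.172,0,-0.41,1]
    - [0.345,-0.188,0,-0.45,1]
    - [0.368,-0.201,0,-0.48,1]
    - [0.38,-0.2075,0,-0.5,1]
    - [0.3825,-0.2085,0,-0.5,1]
    - [0.3825,-0.2085,0.02,-0.5,1]
    - [0.3825,-0.2085,0.04,-0.5,1]
    - [0.3825,-0.2085,0.058,-0.5,1]
    - [0.3825,-0.2085,0.065,-0.5,1]
    - [0.3825,-0.2085,0.065,-0.5,1]
    - [0.3825,-0.2085,0.065,-0.5,1]

```text
time: 19.48
eef_pos: [0.583, 0.2266, 0.1255]
tool_rot: [2.285, 2.156, 0.002]
force: [0.2, -0.0, 0.8]
width: 0.195
```

```bash
cat >> m.py <<'E'
def chkb(i,n):
    b=bore(i)+rm(HA)@[0,-.001]
    jog([*b,.099],HA); im=r.read_camera("wrist")[130:330,180:330];cv2.imwrite(f"pics/{n}.png",cv2.resize(im,None,fx=4,fy=4,interpolation=cv2.INTER_CUBIC)[:600])
    jog([*b,.099],HA)
E
python3 - <<'E'
from m import *
chkb(1,"w12")
E
```

```text
t 19.48 p [0.583  0.2266 0.1255] yawy -3.34 tilt 0.08 shift [ 0.0002 -0.0012  0.0265] turn about tool z -0.0008 alt 3.1408 q7 -0.277 w 0.195
t 19.52 p [0.583  0.2268 0.1256] yawy -3.33 tilt 0.09 shift [ 0.0001 -0.0011  0.0266] turn about tool z -0.0006 alt 3.141 q7 -0.277 w 0.194
```

View pics/w12.png

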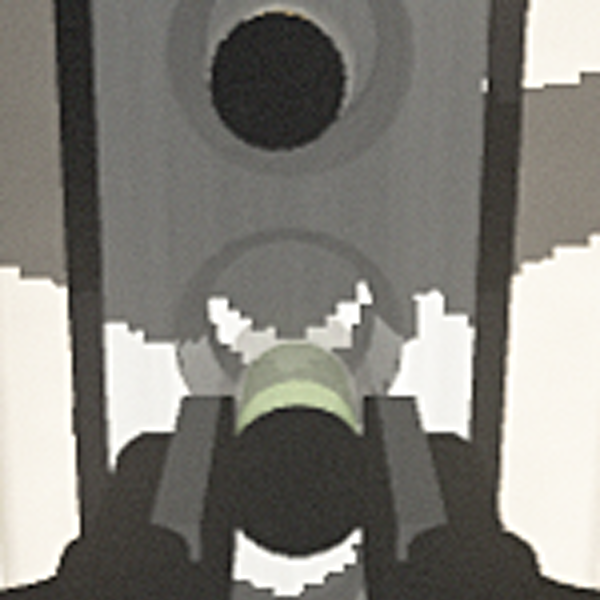

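jog_arm:
  increments:
    - [0,-0.001,0.004,0,1]
    - [0,-0.001,0.01,0,1]
    - [0,-0.001,0.016,0,1]
    - [0,-0.001,0.021,0,1]
    - [0,-0.001,0.025,0,1]
    - [0,-0.001,0.0265,0,1]
    - [0,-0.001,0.0265,0,1]
    - [0,-0.001,0.0265,0,1]

```text
time: 20.52
eef_pos: [0.5816, 0.2267, 0.0985]
tool_rot: [2.285, 2.156, 0.001]
force: [-0.6, -0.2, 0.5]
width: 0.19
```

```bash
python3 - <<'E'
from m import *
chkb(1,"w13")
E
```

```text
t 20.52 p [0.5816 0.2267 0.0985] yawy -3.33 tilt 0.03 shift [ 0.0003  0.0003 -0.0005] turn about tool z -0.0006 alt 3.141 q7 -0.264 w 0.19
t 20.57 p [0.5816 0.2267 0.0985] yawy -3.32 tilt 0.03 shift [ 0.0002  0.0003 -0.0005] turn about tool z -0.0006 alt 3.141 q7 -0.264 w 0.195
```

View pics/w13.png

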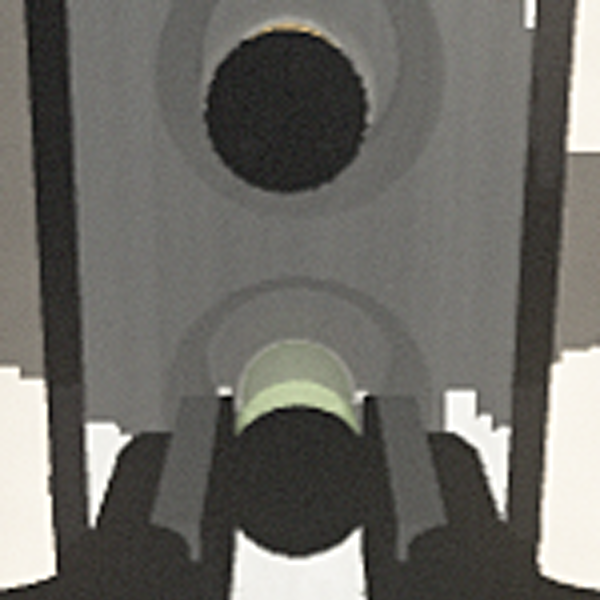

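Seated and centred (mouth x≈297, vial ≈298 in the zoom). Release.

jog_arm:
  increments:
    - [0,0,0,0,0.7]
    - [0,0,0,0,0.5]
    - [0,0,0,0,0.2]
    - [0,0,0,0,0]
    - [0,0,0,0,0]
    - [0,0,-0.01,0,0]
    - [0,0,-0.03,0,0]
    - [0,0,-0.06,0,0]
    - [0,0,-0.09,0,0]
    - [0,0,-0.1,0,0]
    - [0,0,-0.1,0,0]

```text
time: 21.95
eef_pos: [0.5817, 0.2268, 0.1993]
tool_rot: [2.285, 2.156, 0.003]
force: [-0.6, 0.7, -0.7]
width: 1.006
```

```bash
python3 - <<'E'
from m import *
jog([*hole(2,-.0015),.15],RA)
im=r.read_camera("wrist");cv2.imwrite("pics/w14.png",im)
E
```

```text
t 21.95 p [0.5817 0.2268 0.1993] yawy -3.32 tilt 0.11 shift [-0.3947  0.0228  0.0489] turn about tool z 0.4998 alt -2.6418 q7 -0.312 w 1.006
```

View pics/w14.png

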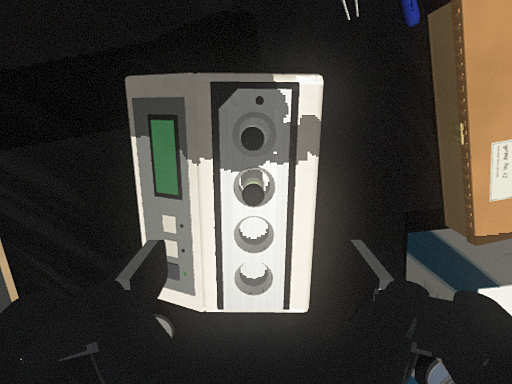

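jog_arm:
  increments:
    - [-0.03,0.002,0,0.04,0]
    - [-0.08,0.005,0,0.1,0]
    - [-0.13,0.008,0,0.16,0]
    - [-0.18,0.011,0,0.22,0]
    - [-0.23,0.014,0,0.28,0]
    - [-0.28,0.016,0,0.34,0]
    - [-0.33,0.019,0,0.41,0]
    - [-0.37,0.021,0,0.46,0]
    - [-0.39,0.0225,0.01,0.5,0]
    - [-0.395,0.023,0.03,0.5,0]
    - [-0.395,0.023,0.049,0.5,0]
    - [-0.395,0.023,0.049,0.5,0]
    - [-0.395,0.023,0.049,0.5,0]

```text
time: 23.62
eef_pos: [0.5819, -0.1678, 0.1491]
tool_rot: [-2.745, -1.526, -0.0]
force: [0.6, -0.0, 1.1]
width: 1.002
```

```bash
python3 - <<'E'
from m import *
jog([*hole(2,-.0015),.056],RA)
chk(2,"w15")
jog([*hole(2,-.0015),.056],RA)
E
```

```text
t 23.62 p [ 0.5819 -0.1678  0.1491] yawy -31.85 tilt 0.02 shift [-0.0008  0.0002  0.0931] turn about tool z 0.0018 alt -3.1398 q7 -0.036 w 1.002
pred cap [253.  203.8] mouth [253.1 195.4]
zoom origin 202 153
t 23.68 p [ 0.5821 -0.1682  0.1496] yawy -31.88 tilt 0.05 shift [-0.0006 -0.0003  0.0936] turn about tool z 0.0014 alt -3.1402 q7 -0.036 w 1.001
```

View pics/w15z.png

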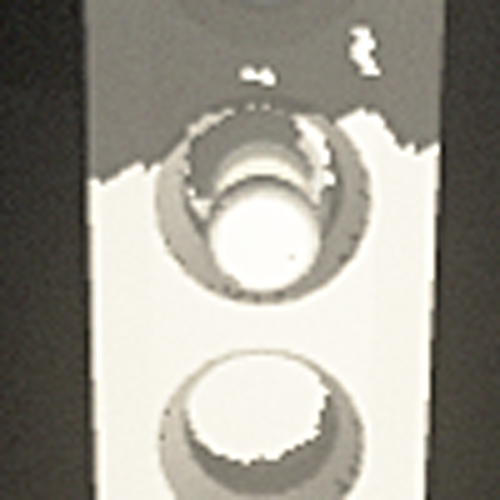

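Vial b (white cap) sits like the previous ones, at zoom (264,235), so I'll use the same offsets.

jog_arm:
  increments:
    - [-0.0005,0,0.03,0,0]
    - [-0.0005,0,0.06,0,0]
    - [-0.0005,0,0.08,0,0]
    - [-0.0005,0,0.0935,0,0]
    - [-0.0005,0,0.0935,0,0]
    - [-0.0005,0,0.0935,0,0.4]
    - [-0.0005,0,0.0935,0,1]
    - [-0.0005,0,0.0935,0,1]
    - [-0.0005,0,0.0935,0,1]
    - [-0.0005,0,0.0935,0,1]
    - [-0.0005,0,0.0935,0,1]
    - [-0.0005,0,0.0935,0,1]
    - [-0.0005,0,0.09,0,1]
    - [-0.0005,0,0.07,0,1]
    - [-0.0005,0,0.04,0,1]
    - [-0.0005,0,0.01,0,1]
    - [-0.0005,0,-0.02,0,1]
    - [-0.0005,0,-0.04,0,1]
    - [-0.0005,0,-0.04,0,1]
    - [-0.0005,0,-0.04,0,1]
  squeeze: 40

```text
time: 26.18
eef_pos: [0.5808, -0.1691, 0.1889]
tool_rot: [-2.747, -1.524, 0.001]
force: [-0.4, 0.3, -0.3]
width: 0.19
```

```bash
python3 - <<'E'
from m import *
b=bore(2)+rm(HA)@[0,-.001]
jog([*b,.19],HA)
cv2.imwrite("pics/w16.png",r.read_camera("wrist"))
E
```

```text
t 26.18 p [ 0.5808 -0.1691  0.1889] yawy -31.96 tilt 0.05 shift [ 0.2963 -0.1867 -0.001 ] turn about tool z -0.5005 alt 2.6411 q7 -0.062 w 0.19
```

View pics/w16.png

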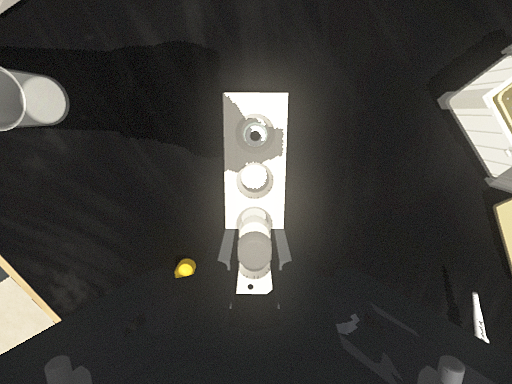

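jog_arm:
  increments:
    - [0.01,-0.006,0,-0.02,1]
    - [0.035,-0.022,0,-0.07,1]
    - [0.07,-0.044,0,-0.13,1]
    - [0.105,-0.066,0,-0.19,1]
    - [0.14,-0.088,0,-0.25,1]
    - [0.175,-0.11,0,-0.31,1]
    - [0.21,-0.132,0,-0.37,1]
    - [0.24,-0.151,0,-0.42,1]
    - [0.265,-0.167,0,-0.46,1]
    - [0.285,-0.18,0,-0.49,1]
    - [0.294,-0.1855,0,-0.5,1]
    - [0.2963,-0.187,0,-0.5,1]
    - [0.2963,-0.187,0,-0.5,1]
    - [0.2963,-0.187,0.02,-0.5,1]
    - [0.2963,-0.187,0.04,-0.5,1]
    - [0.2963,-0.187,0.058,-0.5,1]
    - [0.2963,-0.187,0.064,-0.5,1]
    - [0.2963,-0.187,0.064,-0.5,1]
    - [0.2963,-0.187,0.064,-0.5,1]

```text
time: 28.6
eef_pos: [0.5801, 0.181, 0.126]
tool_rot: [2.285, 2.156, 0.002]
force: [-0.2, -0.4, -0.4]
width: 0.193
```

```bash
python3 - <<'E'
from m import *
chkb(2,"w17")
E
```

```text
t 28.6 p [0.5801 0.181  0.126 ] yawy -3.33 tilt 0.08 shift [-0.     -0.0008  0.027 ] turn about tool z -0.0007 alt 3.1409 q7 -0.203 w 0.193
t 28.65 p [0.58   0.1811 0.1261] yawy -3.32 tilt 0.09 shift [-0.0001 -0.0008  0.0271] turn about tool z -0.0006 alt 3.141 q7 -0.203 w 0.193
```

View pics/w17.png

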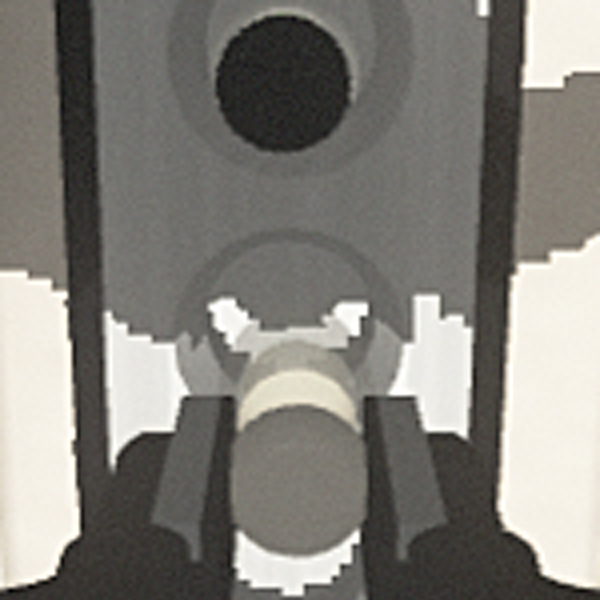

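jog_arm:
  increments:
    - [0,-0.001,0.004,0,1]
    - [0,-0.001,0.01,0,1]
    - [0,-0.001,0.016,0,1]
    - [0,-0.001,0.021,0,1]
    - [0,-0.001,0.025,0,1]
    - [0,-0.001,0.027,0,1]
    - [0,-0.001,0.027,0,1]
    - [0,-0.001,0.027,0,1]

```text
time: 29.65
eef_pos: [0.5786, 0.181, 0.0985]
tool_rot: [2.285, 2.156, 0.001]
force: [-0.6, -0.6, 1.2]
width: 0.189
```

```bash
python3 - <<'E'
from m import *
chkb(2,"w18")
E
```

```text
t 29.65 p [0.5786 0.181  0.0985] yawy -3.33 tilt 0.02 shift [ 0.0001  0.0006 -0.0005] turn about tool z -0.0007 alt 3.1409 q7 -0.188 w 0.189
t 29.7 p [0.5787 0.181  0.0985] yawy -3.33 tilt 0.03 shift [ 0.      0.0006 -0.0005] turn about tool z -0.0006 alt 3.141 q7 -0.188 w 0.191
```

View pics/w18.png

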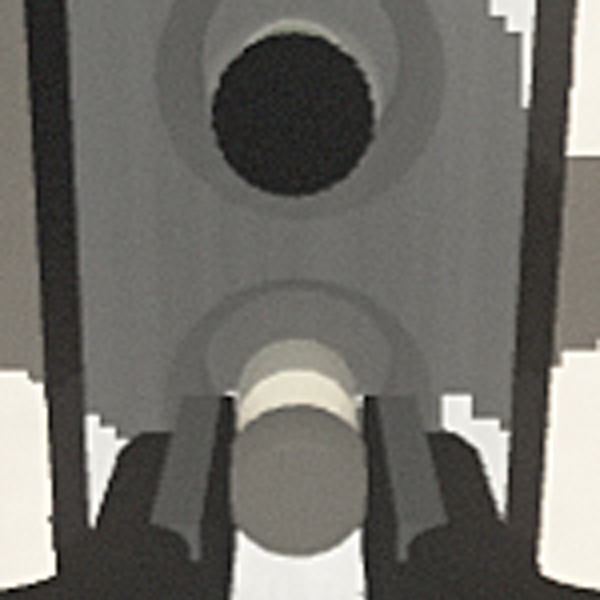

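Centred again (mouth ≈300, vial ≈298). Release.

jog_arm:
  increments:
    - [0,0,0,0,0.7]
    - [0,0,0,0,0.5]
    - [0,0,0,0,0.2]
    - [0,0,0,0,0]
    - [0,0,0,0,0]
    - [0,0,-0.01,0,0]
    - [0,0,-0.03,0,0]
    - [0,0,-0.06,0,0]
    - [0,0,-0.09,0,0]
    - [0,0,-0.1,0,0]
    - [0,0,-0.1,0,0]

```text
time: 31.08
eef_pos: [0.5786, 0.1811, 0.1988]
tool_rot: [2.285, 2.156, 0.002]
force: [0.7, 0.6, -0.9]
width: 0.999
```

```bash
python3 - <<'E'
from m import *
jog([*hole(3,-.0015),.15],RA)
im=r.read_camera("wrist");cv2.imwrite("pics/w19.png",im)
E
```

```text
t 31.07 p [0.5786 0.1811 0.1988] yawy -3.32 tilt 0.07 shift [-0.3085  0.0453  0.0486] turn about tool z 0.4998 alt -2.6418 q7 -0.242 w 0.999
```

View pics/w19.png

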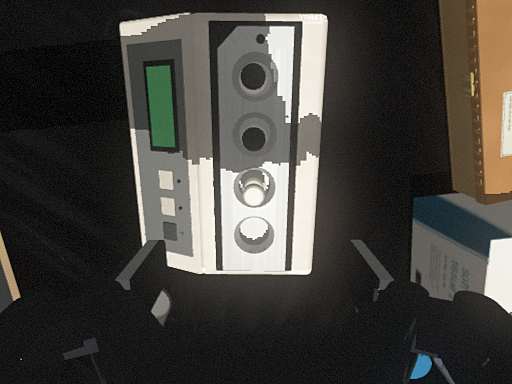

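jog_arm:
  increments:
    - [-0.03,0.004,0,0.05,0]
    - [-0.075,0.011,0,0.12,0]
    - [-0.12,0.018,0,0.19,0]
    - [-0.165,0.024,0,0.27,0]
    - [-0.21,0.031,0,0.34,0]
    - [-0.25,0.037,0,0.41,0]
    - [-0.285,0.042,0,0.46,0]
    - [-0.303,0.045,0.01,0.5,0]
    - [-0.3085,0.0453,0.03,0.5,0]
    - [-0.3085,0.0453,0.049,0.5,0]
    - [-0.3085,0.0453,0.049,0.5,0]
    - [-0.3085,0.0453,0.049,0.5,0]

```text
time: 32.62
eef_pos: [0.6062, -0.1285, 0.1492]
tool_rot: [-2.746, -1.526, -0.0]
force: [0.4, -0.3, 0.3]
width: 1.002
```

```bash
python3 - <<'E'
from m import *
jog([*hole(3,-.0015),.0605],RA)
chk(3,"w20")
jog([*hole(3,-.0015),.0605],RA)
E
```

```text
t 32.62 p [ 0.6062 -0.1285  0.1492] yawy -31.87 tilt 0.02 shift [-0.001   0.0004  0.0887] turn about tool z 0.0016 alt -3.14 q7 -0.105 w 1.002
pred cap [253.3 204. ] mouth [253.4 195.6]
zoom origin 203 154
t 32.67 p [ 0.6064 -0.1288  0.1497] yawy -31.89 tilt 0.05 shift [-0.0008 -0.      0.0892] turn about tool z 0.0013 alt -3.1403 q7 -0.105 w 0.998
```

View pics/w20z.png

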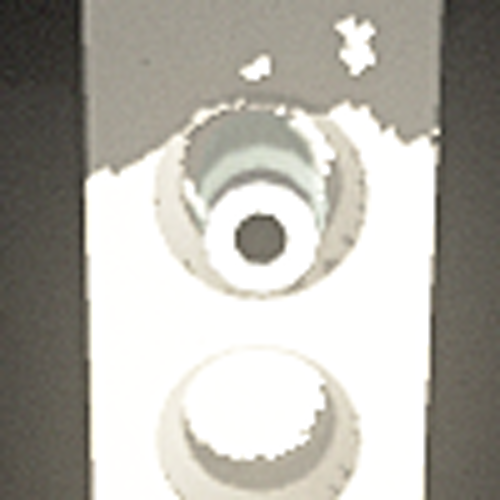

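jog_arm:
  increments:
    - [-0.001,0,0.03,0,0]
    - [-0.001,0,0.06,0,0]
    - [-0.001,0,0.08,0,0]
    - [-0.001,0,0.0895,0,0]
    - [-0.001,0,0.0895,0,0]
    - [-0.001,0,0.0895,0,0.4]
    - [-0.001,0,0.0895,0,1]
    - [-0.001,0,0.0895,0,1]
    - [-0.001,0,0.0895,0,1]
    - [-0.001,0,0.0895,0,1]
    - [-0.001,0,0.0895,0,1]
    - [-0.001,0,0.0895,0,1]
    - [-0.001,0,0.085,0,1]
    - [-0.001,0,0.07,0,1]
    - [-0.001,0,0.04,0,1]
    - [-0.001,0,0.01,0,1]
    - [-0.001,0,-0.02,0,1]
    - [-0.001,0,-0.04,0,1]
    - [-0.001,0,-0.04,0,1]
    - [-0.001,0,-0.04,0,1]
  squeeze: 40

```text
time: 35.17
eef_pos: [0.6046, -0.1301, 0.1882]
tool_rot: [-2.746, -1.523, 0.002]
force: [0.2, 0.2, -0.9]
width: 0.187
```

```bash
python3 - <<'E'
from m import *
b=bore(3)+rm(HA)@[0,-.001]
jog([*b,.19],HA)
cv2.imwrite("pics/w21.png",r.read_camera("wrist"))
E
```

```text
t 35.17 p [ 0.6046 -0.1301  0.1882] yawy -31.96 tilt 0.11 shift [ 0.2102 -0.1641 -0.0016] turn about tool z -0.5004 alt 2.6412 q7 -0.128 w 0.187
```

View pics/w21.png

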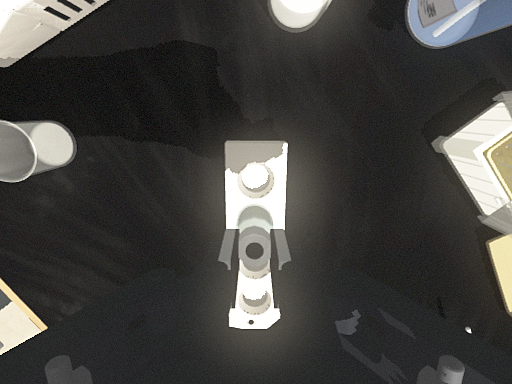

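jog_arm:
  increments:
    - [0.008,-0.006,0,-0.02,1]
    - [0.028,-0.022,0,-0.07,1]
    - [0.055,-0.043,0,-0.13,1]
    - [0.082,-0.064,0,-0.19,1]
    - [0.11,-0.086,0,-0.26,1]
    - [0.137,-0.107,0,-0.32,1]
    - [0.162,-0.126,0,-0.38,1]
    - [0.185,-0.144,0,-0.44,1]
    - [0.2,-0.156,0,-0.48,1]
    - [0.208,-0.163,0,-0.5,1]
    - [0.21,-0.1645,0,-0.5,1]
    - [0.21,-0.1645,0,-0.5,1]
    - [0.21,-0.1645,0.02,-0.5,1]
    - [0.21,-0.1645,0.04,-0.5,1]
    - [0.21,-0.1645,0.053,-0.5,1]
    - [0.21,-0.1645,0.058,-0.5,1]
    - [0.21,-0.1645,0.058,-0.5,1]
    - [0.21,-0.1645,0.058,-0.5,1]

```text
time: 37.48
eef_pos: [0.5775, 0.1348, 0.132]
tool_rot: [2.285, 2.155, 0.002]
force: [1.4, -0.8, -0.5]
width: 0.182
```

```bash
python3 - <<'E'
from m import *
chkb(3,"w22")
E
```

```text
t 37.48 p [0.5775 0.1348 0.132 ] yawy -3.34 tilt 0.08 shift [ 0.0003 -0.0009  0.033 ] turn about tool z -0.0008 alt 3.1408 q7 -0.128 w 0.182
t 37.52 p [0.5775 0.1348 0.132 ] yawy -3.33 tilt 0.08 shift [ 0.0002 -0.0009  0.033 ] turn about tool z -0.0007 alt 3.1409 q7 -0.128 w 0.185
```

View pics/w22.png

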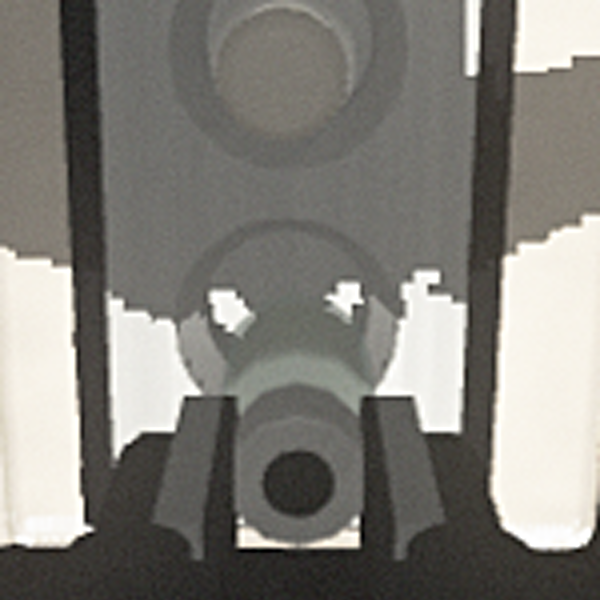

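jog_arm:
  increments:
    - [0,-0.0013,0.004,0,1]
    - [0,-0.0013,0.01,0,1]
    - [0,-0.0013,0.016,0,1]
    - [0,-0.0013,0.022,0,1]
    - [0,-0.0013,0.027,0,1]
    - [0,-0.0013,0.0295,0,1]
    - [0,-0.0013,0.0295,0,1]
    - [0,-0.0013,0.0295,0,1]

```text
time: 38.52
eef_pos: [0.5758, 0.1349, 0.1019]
tool_rot: [2.285, 2.156, 0.001]
force: [-0.5, -0.6, -0.1]
width: 0.19
```

```bash
python3 - <<'E'
from m import *
chkb(3,"w23")
E
```

```text
t 38.52 p [0.5758 0.1349 0.1019] yawy -3.32 tilt 0.02 shift [0.0003 0.0008 0.0029] turn about tool z -0.0006 alt 3.141 q7 -0.11 w 0.19
t 38.58 p [0.5758 0.1349 0.102 ] yawy -3.33 tilt 0.02 shift [0.0002 0.0008 0.003 ] turn about tool z -0.0006 alt 3.141 q7 -0.11 w 0.187
```

View pics/w23.png

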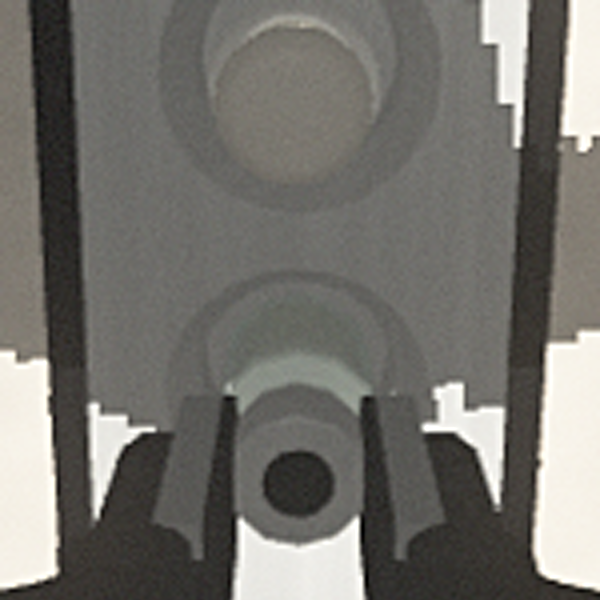

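Centred; release and back off to a clear view.

jog_arm:
  increments:
    - [0,0,0,0,0.7]
    - [0,0,0,0,0.5]
    - [0,0,0,0,0.2]
    - [0,0,0,0,0]
    - [0,0,0,0,0]
    - [0,0,-0.01,0,0]
    - [0,0,-0.03,0,0]
    - [0,0,-0.06,0,0]
    - [0,0,-0.09,0,0]
    - [-0.02,0,-0.11,0,0]
    - [-0.06,0,-0.12,0,0]
    - [-0.1,0,-0.12,0,0]
    - [-0.15,0,-0.12,0,0]
    - [-0.2,0,-0.12,0,0]
    - [-0.25,0,-0.12,0,0]
    - [-0.28,0,-0.12,0,0]
    - [-0.28,0,-0.12,0,0]
    - [-0.28,0,-0.12,0,0]

```text
time: 40.83
eef_pos: [0.559, -0.1444, 0.2217]
tool_rot: [-2.284, -2.156, -0.0]
force: [-0.1, -0.1, 0.0]
width: 1.001
```

```bash
python3 - <<'E'
from m import *
im=r.read_camera("side");cv2.imwrite("pics/s24.png",im);cv2.imwrite("pics/s24z.png",cv2.resize(im[120:215,180:340],None,fx=5,fy=5,interpolation=cv2.INTER_CUBIC))
im=r.read_camera("top");cv2.imwrite("pics/t24z.png",cv2.resize(im[110:250,120:280],None,fx=4,fy=4,interpolation=cv2.INTER_CUBIC))
for t in("beaker","media_bottle"): print(t,[(np.round(x["point"],1).tolist(),round(x["confidence"],2)) for x in r.pinpoint("side",t)],[(np.round(x["point"],1).tolist(),round(x["confidence"],2)) for x in r.pinpoint("top",t)])
E
```

```text
beaker [([194.9, 203.3], 0.85)] [([240.2, 233.9], 0.79)]
media_bottle [([307.8, 195.7], 0.82)] [([249.6, 134.9], 0.61)]
```

View pics/s24z.png

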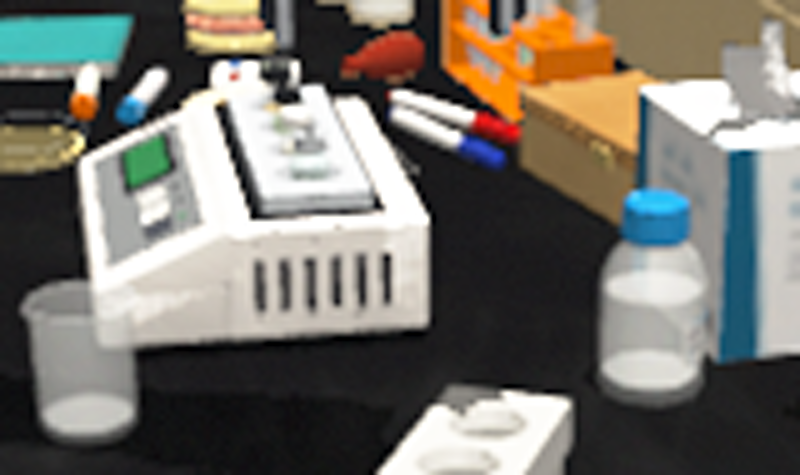

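View pics/t24z.png

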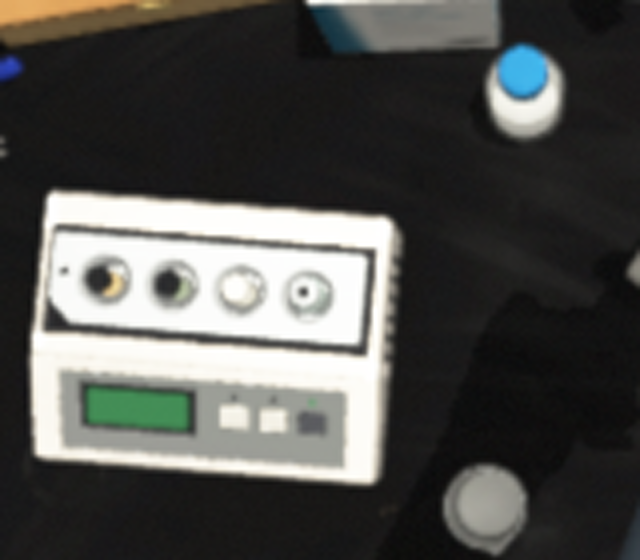

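```bash
python3 - <<'E'
from m import *
im=cv2.imread("pics/s24.png")
s=8;x0,y0=220,115
z=cv2.resize(im[y0:y0+60,x0:x0+80],None,fx=s,fy=s,interpolation=cv2.INTER_CUBIC)
for i in range(4):
    for h,col in((.087,(0,0,255)),(.111,(0,255,0))):
        rad=.019 if h<.09 else .0092
        pts=np.array([(proj("side",[bore(i)[0]+rad*np.cos(a),bore(i)[1]+rad*np.sin(a),h])+.5-[x0,y0])*s for a in np.linspace(0,6.3,40)])
        cv2.polylines(z,[np.round(pts).astype(int)],True,col,1)
cv2.imwrite("pics/s24o.png",z)
E
```

```text
(no output)
```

View pics/s24o.png

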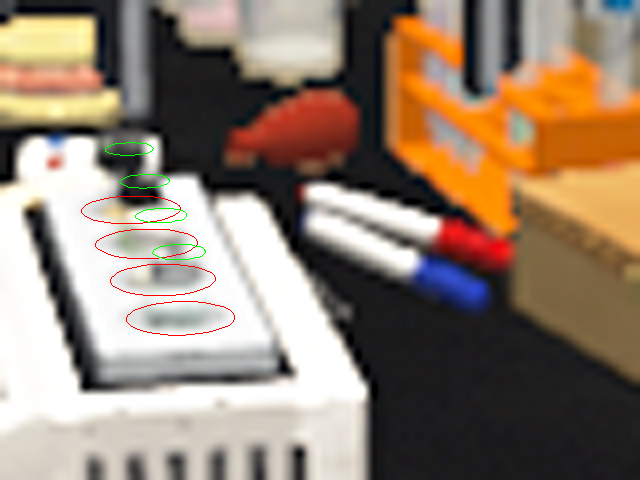

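```bash
python3 - <<'E'
from station import r
print(r.get_obs()["time"]); print(r.hand_in())
E
```

```text
41.125
the job is handed in; nothing more can be done
None
```

I moved all four vials upright, one at a time, from the rack into their own bores in the block heater, and handed the job in at 41.1 s. From the cut-off corner the order is straw-coloured (a), greenish (c), white cap (b), crimp cap (d). I have no verdict back; hand-in reports none.

- **Vials:** the last top and side pictures show one vial in each bore in that order. Cap tops sit at the height of a fully seated vial, within about 1 pixel (2–3 mm). I felt no contact force while lowering them, and the gripper was fully open and clear of everything at the end.
- **Beaker and bottle:** both are standing where they were. Their detected points differ from the start by at most about 4 pixels (roughly 1 cm in the top view), in different directions in the two cameras. I took that as detection scatter, since the arm never came near either.
- **Disagreement found:** the top and wrist cameras differed by about 2 mm on where the heater bores are. I trusted the wrist camera, which saw the vial and the bore together, and centred each vial with it before lowering.

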